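Clear the bench scale and calibrate it with the hidden weight

ROBOT

A 6-joint arm with a two-finger parallel gripper is mounted at the origin on a cart in front of the work surface, level with it; the furniture and walls round the work are solid. World frame = base frame: x ahead of the robot, y to its left, z up, the work surface at z = 0. Lengths are in m, angles in rad, forces in N, time in s.
With the tool pointing down it reaches from about 0.3 to 0.875 m from the base axis. Payload 6.4 kg.
Tool frame: the origin (TCP) lies between the finger pads; the fingertips stand 25 mm ahead of it and the grasp point (between the pads) lies 6 mm ahead of it; y points along the fingers, x is the direction in which the jaws open and shut, and the axes are right-handed (so a half turn about y gives the same grasp; the last joint's range is limited). The gripper opens to 85 mm and grips with 20 to 120 N. Pads are 22 mm wide; open, the fingers measure 114 mm over their backs; the gripper's body (76 mm by 85 mm) begins 54 mm behind the grasp point. The pads swing forward as they close: fully open they stand 13 mm farther back than shut.
Start: joints at [-1.541, 0.181, 1.607, -0, 1.354, -0.206], TCP at [0.134, -0.559, 0.256] pointing down, gripper open.
Joint ranges: [-2.99, 2.99], [-0.89, 2.07], [0.3, 2.58], [-1.14, 4.28], [0, 2.63], [-3.12, 3.12]. Speed limits (rad/s): [2.57, 2.57, 3.01, 3.14, 3.14, 3.14].

INTERFACE

Orientations are given as a unit quaternion [w, x, y, z].
In Python, from bench import ctrl, vision, ticket, find_in, regions_of, pinpoint gives the robot as it stands.
- The arm moves only by the tool apply_moves, never from a script. Its argument "increments" is a list of rows, each an object of numbers: "x", "y", "z": the shift along the tool's x, y, z in cm; "ax", "ay", "az": the turn, a rotation vector about the tool's x, y, z in rad; "grip": the closure, from 0 (fully open) to 1 (shut). A call has 1 to 12 rows; each row is the pose to reach, as a shift and turn from the pose measured when the call began, along the tool's axes at that moment; what a row does not reach only later rows make up. A row lasts 1/8 s, in which the tool goes at most 62.5 mm and 10.7 degrees, less where a joint would pass 70% of its speed; a pose out of reach is approached as far as the arm can. A call with a gripper value outside its range is refused whole. The fingers move at their own pace and stop on an object; the grip force is fixed at half the most. Time passes only in rows, so rows that repeat a pose let the fingers close. It gives the time, the measured TCP pose, the force and the opening at its end, in the units of the state.
- ctrl.get_obs(): the state, without advancing time (a new reading comes with each control period).
- vision.camera(name): name is "scene" or "top" or "wrist"; returns the picture (384x512x3 uint8, red, green, blue); there is no depth.
- vision.camera_params(name): a dict with "intrinsics" (3x3 intrinsics, pixels), "R" (3x3) and "t" (3): a world point X has camera coordinates R X + t. Camera axes: x right, y down, z forward; pixel columns grow to the right and rows downward; lengths in m; the calibration is good to about 2 mm. A picture is of the moment at which its call begins: read the wrist's pose just before it. camera_params takes no time and is no camera call; for the wrist camera it gives the pose at the moment of the call.
- ticket.hand_in(): hands the job in, once; it reports no verdict.
Trained networks look in the newest picture that a camera, given by its name, has taken for a name from the list of things; names that differ only in an ending like _2 or _b are one class to them, and where a whole thing is asked for, a point or a joint stands for the part that bears it (a point fixed in the world has none). Each returns a list of dicts, best first, with "p" (0 to 1); they miss things now and then, are a little off and sometimes report something else, mostly with a low value. They report only what shows in the picture. A call takes as long as a camera call. They do not tell look-alikes from the thing itself.
- find_in(camera, query): "rect" ([centre column, centre row, width, height] in pixels, round what is visible of it).
- regions_of(camera, query): "mask" (384x512 bool, what is visible of it) and "rect" ([centre column, centre row, width, height] in pixels, round what is visible of it).
- pinpoint(camera, query): "xy" ([column, row] in pixels: a listed point, or the origin of a listed thing).
The state is a dict: "time_s": time; "q": joint angles; "dq": joint speeds; "joint_efforts": joint torques, N m; "eef_pos": TCP position; "eef_rot": TCP orientation; "wrist_force": force on the tool from outside, world axes, zero at the start; "torque": the same for the moment, N m; "opening": opening from 0.0 (shut) to 1.0 (fully open).
Only numpy, scipy, OpenCV 4.12 (cv2) and the standard library are available. Lean on these libraries where they do the work, as an engineer would, in place of code of your own. Each camera call takes 0.05 s, during which the arm holds its last target.

TASK

Calibrate the bench scale. First take everything that was left on its pan and stand it upright in the white tray; then look under the lids of the three identical jars for the steel calibration weight, stand it in the middle of the empty pan, let go of it and press the scale's round button fully down. Finally stand the weight back in the jar where you found it, make sure that every jar wears its lid, properly seated, with the cleared things still upright in the tray, and leave the beaker, the amber bottle and the white trough alone.

Things in the scene. Friction and masses are not known exactly. Their poses are not given: they have to be found in the camera images.
- scale: bench scale with white housing, 240 mm deep (its x) by 206 mm wide (its y), fixed; origin under the centre of the housing on the bench, x points away from the operator's side. Housing top at 36 mm, with a 190 x 190 mm steel pan above it. The display and the button are on the strip at its -x end
- scale_pan (a point): centre of the pan's top face, 50 mm above the bench
- cal_button_top (a point): centre of the top of the scale's black round push button (22 mm across, in a grey housing), pressed straight down
- cal_button (a joint): travel of that button in m: 0 released, 0.006 fully down (about 4 N); it springs back
- tray: white plastic tray open at the top, outside 290 mm (its x) by 150 mm (its y), 28 mm high, walls and floor 4 mm, fixed; origin at the centre of its underside
- slide_box: white and blue cardboard box of slides, 56 (its x) x 82 (its y) x 34 mm, 0.16 kg; origin at the centre of its underside. May be absent
- timer: small white bench timer (the one on the pan, not the like one at the back of the bench) with a display and three buttons on top, 62 (its x) x 66 (its y) x 20 mm; origin at the centre of its underside, z up. May be absent
- bottle: white round bottle with a blue cap, 54 mm across, 100 mm high; to be gripped round the body, up to about 75 mm; origin at the centre of its underside, z up. May be absent
- jar_a: plain aluminium jar, identical to the other two: round, outside 93 mm across and 74 mm high, walls 3.5 mm, inside 86 mm across, floor 4 mm thick, 0.5 kg, loose on the bench; origin at the centre of its underside, z up. At the start it wears a loose lid that hides what is inside. One of the three jars holds the weight, the others are empty
- jar_b: plain aluminium jar, identical to the other two: round, outside 93 mm across and 74 mm high, walls 3.5 mm, inside 86 mm across, floor 4 mm thick, 0.5 kg, loose on the bench; origin at the centre of its underside, z up. At the start it wears a loose lid that hides what is inside. One of the three jars holds the weight, the others are empty
- jar_c: plain aluminium jar, identical to the other two: round, outside 93 mm across and 74 mm high, walls 3.5 mm, inside 86 mm across, floor 4 mm thick, 0.5 kg, loose on the bench; origin at the centre of its underside, z up. At the start it wears a loose lid that hides what is inside. One of the three jars holds the weight, the others are empty
- lid_a: loose round aluminium jar lid, 0.09 kg, all three alike, any fits any jar: disc 96 mm across, 5 mm thick, with a 76 mm wide, 5 mm deep plug below (5 mm play all round in the jar) and a black knob on top (24 mm across, from 16 to 38 mm above the origin). Origin at the centre of the plug's underside, z up; seated on a jar it lies 69 mm above the jar's origin; laid on the bench it rests on the plug
- lid_b: loose round aluminium jar lid, 0.09 kg, all three alike, any fits any jar: disc 96 mm across, 5 mm thick, with a 76 mm wide, 5 mm deep plug below (5 mm play all round in the jar) and a black knob on top (24 mm across, from 16 to 38 mm above the origin). Origin at the centre of the plug's underside, z up; seated on a jar it lies 69 mm above the jar's origin; laid on the bench it rests on the plug
- lid_c: loose round aluminium jar lid, 0.09 kg, all three alike, any fits any jar: disc 96 mm across, 5 mm thick, with a 76 mm wide, 5 mm deep plug below (5 mm play all round in the jar) and a black knob on top (24 mm across, from 16 to 38 mm above the origin). Origin at the centre of the plug's underside, z up; seated on a jar it lies 69 mm above the jar's origin; laid on the bench it rests on the plug
- weight: steel calibration weight, about 0.3 kg: a cylinder 38 mm across and 40 mm high, above it a neck and a round head 24 mm across from 49 to 62 mm; 62 mm high in all, origin at the centre of its underside, z up. Standing in a jar its head ends 8 mm below the jar's rim; a hand that takes it by the head there has 86 mm inside the jar for both fingers
- beaker: glass beaker, 54 mm across, 70 mm high, to be left alone; origin at the centre of its underside
- bottle_amber: brown bottle, 56 mm across, 118 mm high, to be left alone; origin at the centre of its underside
- reservoir: low white trough, 52 (its x) x 124 (its y) x 27 mm, to be left alone; origin at the centre of its underside
Mind the look-alikes: they are no part of the job. Leave any green or turquoise look-alike of the lid_b alone. What is shaped like the lid_c but pink is not meant.

How it is judged:
By the outcome, as a careful person would: the job done as asked, in the order asked, and still so for the second after the job is handed in, with the robot touching nothing.
Of slide_box, timer, bottle only 2 to 3 are there at a start; the rules pass over those that are not, and their reading is None.
At some moment in a run one of slide_box, timer may be knocked a few centimetres aside while the robot is not near it.
It also fails if it takes over 210 s, if anything falls off the work surface, if the arm or the gripper's body presses on something with over 40 N, if the wrist force passes 120 N, or if a joint passes its speed limit or range.

## Working session

There is one attempt and no reset: what is moved stays moved. The work goes in short steps, Python scripts to look and compute and a tool call to move; the robot and the scene stay as the last step left them, time stands still between calls to the robot, and variables do not carry over. Pictures are saved under pics/ and viewed, and the job is handed in when it is done.

Besides the shell and the picture viewer there is one more tool, called after "Call:" as a command line: name --argument value ..., lists and objects as JSON in quotes. apply_moves: Moves the arm, as the interface text tells. Its arguments: {"type":"object","properties":{"increments":{"type":"array","items":{"type":"object","properties":{"x":{"type":"number"},"y":{"type":"number"},"z":{"type":"number"},"ax":{"type":"number"},"ay":{"type":"number"},"az":{"type":"number"},"grip":{"type":"number"}}}}},"required":["increments"]}

```bash
mkdir -p pics; ls; cat > h.py <<'E'
import numpy as np, cv2
from bench import ctrl, vision, ticket, find_in, regions_of, pinpoint
from scipy.spatial.transform import Rotation as Ro
def save(cam,name,scale=1.5):
    im=vision.camera(cam); cv2.imwrite('pics/'+name,cv2.resize(im[:,:,::-1],None,fx=scale,fy=scale)); return im
def par(cam):
    p=vision.camera_params(cam); return np.array(p['intrinsics']),np.array(p['R']),np.array(p['t'])
def proj(cam,X):
    K,R,t=par(cam); c=R@np.array(X,float)+t; c=K@c; return c[:2]/c[2]
def back(cam,uv,z):
    K,R,t=par(cam); d=R.T@np.linalg.inv(K)@np.array([uv[0],uv[1],1.]); o=-R.T@t
    return o+d*(z-o[2])/d[2]
def pose():
    o=ctrl.get_obs(); q=o['eef_rot']; return np.array(o['eef_pos']),Ro.from_quat([q[1],q[2],q[3],q[0]]).as_matrix(),o
def down(yaw):  # tool z down, x axis at yaw
    x=np.array([np.cos(yaw),np.sin(yaw),0]);z=np.array([0,0,-1.]);return np.column_stack([x,np.cross(z,x),z])
def to(X,yaw=None):
    """shift cm in tool axes and rotvec to reach TCP X with tool x at yaw (mod pi, nearest)"""
    p,R,o=pose(); s=R.T@(np.array(X)-p)*100
    rv=np.zeros(3)
    if yaw is not None:
        c=[Ro.from_matrix(R.T@down(yaw+k*np.pi)).as_rotvec() for k in (0,1)]
        rv=min(c,key=np.linalg.norm)
    return np.round(s,2),np.round(rv,3)
def st():
    p,R,o=pose(); print('t',round(o['time_s'],2),'p',p.round(4),'yaw',round(np.arctan2(R[1,0],R[0,0]),3),'z',R[:,2].round(3),'open',round(o['opening'],3),'F',np.round(o['wrist_force'],1),'q',np.round(o['q'],2))
E
python3 - <<'E'
from h import *
st()
for c in('scene','top','wrist'): save(c,c+'0.png')
for c in('scene','top'):
    K,R,t=par(c);print(c,K.round(1).tolist(),(-R.T@t).round(3),R.round(2).tolist())
p,R,o=pose();print(R.round(3))
E
```

```text
pics
t 0.0 p [ 0.1343 -0.5586  0.2554] yaw -1.335 z [0.972 0.234 0.   ] open 1.002 F [ 0.2 -0.3  1.2] q [-1.54  0.18  1.61 -0.    1.35 -0.21]
scene [[478.0, 0.0, 259.2], [0.0, 478.0, 203.3], [0.0, 0.0, 1.0]] [0.266 0.804 1.144] [[-0.95, -0.31, 0.0], [-0.23, 0.71, -0.66], [0.21, -0.63, -0.75]]
top [[442.7, 0.0, 257.0], [0.0, 442.7, 196.3], [0.0, 0.0, 1.0]] [ 0.313 -0.105  1.487] [[0.03, -1.0, 0.0], [-0.99, -0.03, -0.17], [0.17, 0.0, -0.99]]
[[ 0.234 -0.     0.972]
 [-0.972  0.001  0.234]
 [-0.001 -1.     0.   ]]
```

```bash
python3 - <<'E'
from h import *
p,R,o=pose();print(o)
K,Rw,t=par('wrist');print(Rw.round(3),(-Rw.T@t).round(3))
E
```

```text
{'time_s': 0.15, 'q': array([-1.54128476e+00,  1.81397926e-01,  1.60777746e+00,  7.72014328e-06,
        1.35378587e+00, -2.06318762e-01]), 'dq': array([-0.00121172, -0.0025353 , -0.00385315,  0.00074912, -0.0011964 ,
       -0.00133003]), 'joint_efforts': array([ 1.01795245e-03, -4.45258963e+01, -3.51692748e+01, -2.34100007e-04,
        5.84384106e-03, -2.70311807e-05]), 'eef_pos': array([ 0.13434606, -0.55868743,  0.255576  ]), 'eef_rot': array([ 0.55572132, -0.55497585,  0.4380159 , -0.43739877]), 'wrist_force': array([ 0.89008509,  0.31199594, -0.16200707]), 'torque': array([ 0.0311861 , -0.00400504,  0.01874034]), 'opening': 1.0009873360865689}
[[ 0.234 -0.972 -0.001]
 [-0.932 -0.224  0.284]
 [-0.276 -0.066 -0.959]] [ 0.205 -0.543  0.372]
```

View pics/scene0.png

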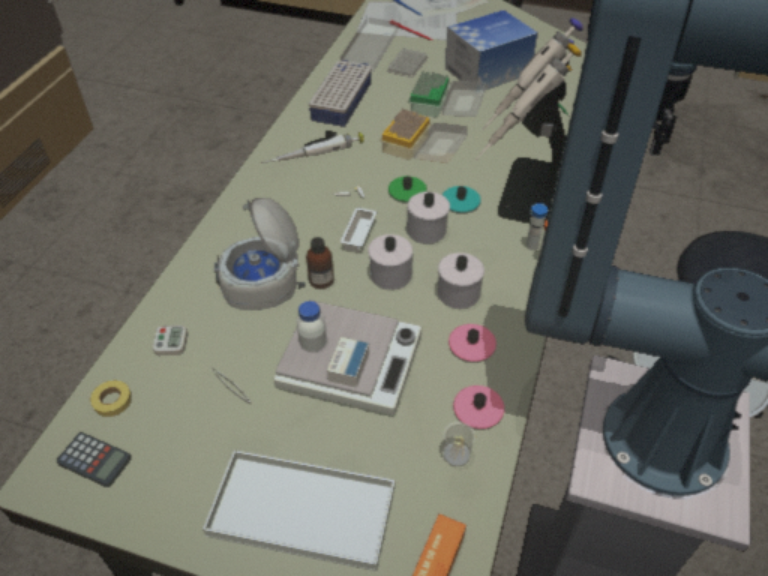

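View pics/top0.png

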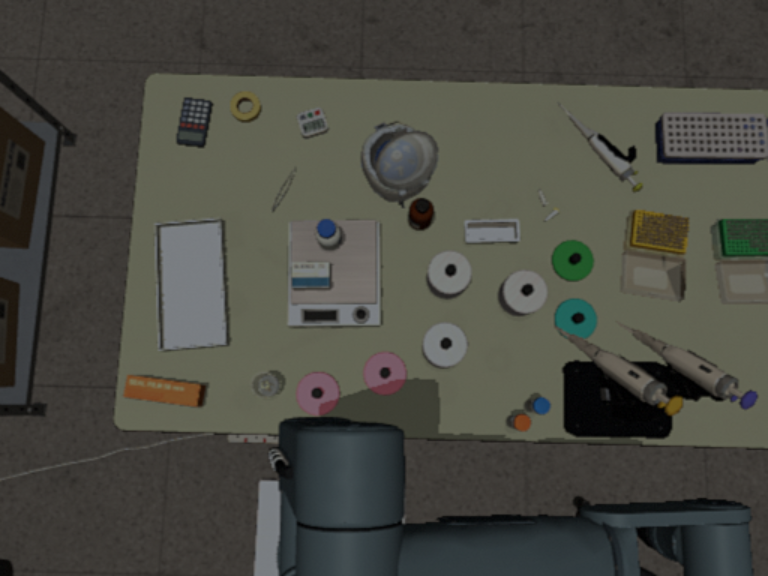

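View pics/wrist0.png

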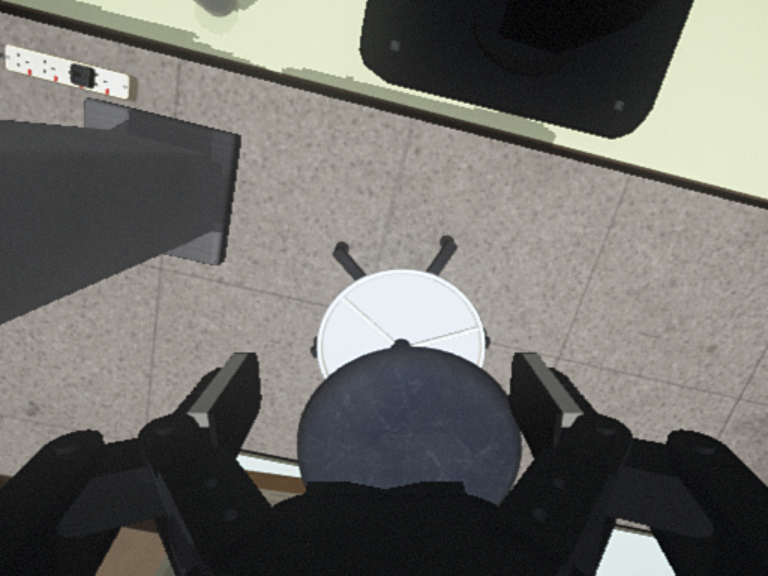

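```bash
sed -i 's/z=np.array(\[0,0,-1.\]);return np.column_stack(\[x,np.cross(z,x),z\])/y=np.array([0,0,-1.]);return np.column_stack([x,y,np.cross(x,y)])/; s/# tool z down/# tool y down/' h.py
sed -i "s/'z',R\[:,2\]/'ydir',R[:,1]/" h.py
python3 - <<'E'
from h import *
st(); print(to([.4,0,.3],0))
for c in('top','scene'):
    vision.camera(c)
    for q,z in dict(scale_pan=.05,cal_button_top=.045,tray=0,slide_box=.05,timer=.05,bottle=.05,jar_a=0,lid_a=.069,beaker=0,bottle_amber=0,reservoir=0).items():
        for d in pinpoint(c,q)[:7]:
            if d['p']>.3: print(c,q,round(d['p'],2),np.round(d['xy'],1),back(c,d['xy'],z).round(4)[:2])
E
```

```text
t 0.15 p [ 0.1343 -0.5587  0.2556] yaw -1.335 ydir [-0.     0.001 -1.   ] open 1.001 F [ 0.9  0.3 -0.2] q [-1.54  0.18  1.61  0.    1.35 -0.21]
(array([-48.12,  -4.37,  38.89]), array([-1.000e-03, -1.335e+00, -1.000e-03]))
top scale_pan 0.6 [224.5 173.4] [0.6297 0.0079]
top scale_pan 0.59 [208.3 183.8] [0.593 0.06 ]
top scale_pan 0.55 [298.6 179.2] [ 0.617  -0.2384]
top cal_button_top 0.36 [238.8 206.3] [ 0.5214 -0.0432]
top tray 0.89 [126.2 188.7] [0.5777 0.345 ]
top slide_box 0.58 [207.3 183.9] [0.5925 0.0633]
top timer 0.41 [345.  193.1] [ 0.5746 -0.392 ]
top bottle 0.52 [219.1 156.6] [0.6866 0.0282]
top jar_a 0.68 [346.1 195.5] [ 0.5755 -0.4057]
top jar_a 0.55 [292.1 230.7] [ 0.4501 -0.2234]
top lid_a 0.98 [298.  180.8] [ 0.6076 -0.2347]
top lid_a 0.96 [381.5 174.2] [ 0.6375 -0.5083]
top lid_a 0.96 [380.8 213.6] [ 0.5071 -0.5035]
top lid_a 0.79 [214.7 261.8] [0.3382 0.0259]
top lid_a 0.75 [258.5 245.8] [ 0.3926 -0.1114]
top lid_a 0.62 [293.8 231.7] [ 0.4407 -0.2234]
top beaker 0.7 [179.8 254.3] [0.3609 0.1495]
top bottle_amber 0.54 [279.9 148.3] [ 0.7352 -0.1768]
top reservoir 0.
[... 439 characters left out ...]
165]
scene bottle 0.31 [287.3 153.9] [ 0.5433 -0.35  ]
scene jar_a 0.69 [285.7 151.9] [ 0.5642 -0.411 ]
scene jar_a 0.65 [305.9 194.6] [ 0.4459 -0.2356]
scene jar_a 0.62 [260.9 181.3] [ 0.6029 -0.2472]
scene lid_a 0.97 [308.7 182.5] [ 0.4394 -0.2251]
scene lid_a 0.76 [287.3 138.2] [ 0.5599 -0.4054]
scene lid_a 0.74 [264.4 126.4] [ 0.6529 -0.4405]
scene lid_a 0.73 [315.8 228.2] [ 0.3756 -0.0553]
scene lid_a 0.59 [262.2 170.6] [ 0.5932 -0.2301]
scene lid_a 0.57 [306.8 136.7] [ 0.4988 -0.4335]
scene beaker 0.69 [302.9 303.4] [0.3548 0.1517]
scene beaker 0.37 [233.8 243.3] [0.6006 0.0209]
scene bottle_amber 0.75 [215.7 187.9] [ 0.7346 -0.1725]
scene reservoir 0.56 [240.2 155.2] [ 0.7108 -0.3452]
```

```bash
python3 - <<'E'
from h import *
st(); print(to([.6,.02,.33],-np.pi/2))
E
```

```text
t 1.35 p [ 0.1344 -0.5591  0.2563] yaw -1.335 ydir [ 0. -0. -1.] open 1.001 F [ 0.7 -0.1  0.3] q [-1.54  0.18  1.61  0.    1.35 -0.21]
(array([-45.43,  -7.37,  58.8 ]), array([-0.   ,  0.236,  0.   ]))
```

Call:
apply_moves --increments '[{"x":0,"y":-6,"z":4},{"x":-45.4,"y":-7.4,"z":58.8,"ay":0.236},{"x":-45.4,"y":-7.4,"z":58.8,"ay":0.236},{"x":-45.4,"y":-7.4,"z":58.8,"ay":0.236},{"x":-45.4,"y":-7.4,"z":58.8,"ay":0.236},{"x":-45.4,"y":-7.4,"z":58.8,"ay":0.236},{"x":-45.4,"y":-7.4,"z":58.8,"ay":0.236},{"x":-45.4,"y":-7.4,"z":58.8,"ay":0.236},{"x":-45.4,"y":-7.4,"z":58.8,"ay":0.236},{"x":-45.4,"y":-7.4,"z":58.8,"ay":0.236},{"x":-45.4,"y":-7.4,"z":58.8,"ay":0.236},{"x":-45.4,"y":-7.4,"z":58.8,"ay":0.236}]'

```text
invalid input
```

Call:
apply_moves --increments '[{"ay":0},{"ay":0}]'

```text
invalid input
```

```bash
python3 - <<'E'
from h import *
st(); print(to([.6,.02,.33],-np.pi/2)); save('wrist','w1.png'); save('top','t1.png')
E
```

```text
t 1.35 p [ 0.1344 -0.5591  0.2563] yaw -1.335 ydir [ 0. -0. -1.] open 1.001 F [ 0.7 -0.1  0.3] q [-1.54  0.18  1.61  0.    1.35 -0.21]
(array([-45.43,  -7.37,  58.8 ]), array([-0.   ,  0.236,  0.   ]))
```

View pics/w1.png

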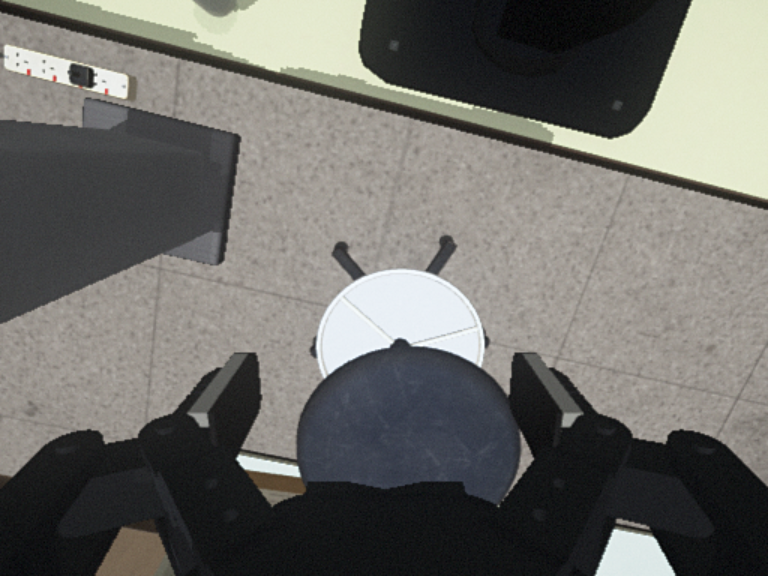

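Call:
apply_moves --increments '[{"x":0,"y":-6,"z":4,"ax":0,"ay":0,"az":0,"grip":0},{"x":-45.4,"y":-7.4,"z":58.8,"ax":0,"ay":0.236,"az":0,"grip":0},{"x":-45.4,"y":-7.4,"z":58.8,"ax":0,"ay":0.236,"az":0,"grip":0},{"x":-45.4,"y":-7.4,"z":58.8,"ax":0,"ay":0.236,"az":0,"grip":0},{"x":-45.4,"y":-7.4,"z":58.8,"ax":0,"ay":0.236,"az":0,"grip":0},{"x":-45.4,"y":-7.4,"z":58.8,"ax":0,"ay":0.236,"az":0,"grip":0},{"x":-45.4,"y":-7.4,"z":58.8,"ax":0,"ay":0.236,"az":0,"grip":0},{"x":-45.4,"y":-7.4,"z":58.8,"ax":0,"ay":0.236,"az":0,"grip":0},{"x":-45.4,"y":-7.4,"z":58.8,"ax":0,"ay":0.236,"az":0,"grip":0},{"x":-45.4,"y":-7.4,"z":58.8,"ax":0,"ay":0.236,"az":0,"grip":0},{"x":-45.4,"y":-7.4,"z":58.8,"ax":0,"ay":0.236,"az":0,"grip":0},{"x":-45.4,"y":-7.4,"z":58.8,"ax":0,"ay":0.236,"az":0,"grip":0}]'

```text
time_s: 2.95
eef_pos: [0.5838, -0.0012, 0.3297]
eef_rot: [-0.5, 0.5, -0.5, 0.5]
wrist_force: [1.4, -1.1, 2.1]
opening: 0.997
```

```bash
python3 - <<'E'
from h import *
save('wrist','w2.png'); save('top','t2.png');st()
for q,z in dict(scale_pan=.05,slide_box=.05,bottle=.05,cal_button_top=.045).items():
    for d in pinpoint('wrist',q)[:3]:
        if d['p']>.3: print(q,round(d['p'],2),np.round(d['xy'],1),back('wrist',d['xy'],z).round(4)[:2])
    for d in find_in('wrist',q)[:2]: print('   rect',round(d['p'],2),np.round(d['rect'],0))
E
```

```text
t 3.05 p [0.5849 0.0019 0.329 ] yaw -1.565 ydir [ 0.001  0.002 -1.   ] open 1.0 F [-0.3 -0.1 -0.2] q [-0.2   0.15  1.49  0.    1.5   1.36]
scale_pan 0.86 [244.5 126.3] [0.6263 0.0153]
   rect 0.6 [243. 132. 152. 171.]
slide_box 0.66 [216.  150.8] [0.5914 0.0527]
   rect 0.74 [210. 154.  70.  50.]
bottle 0.84 [239.4  87.1] [0.6759 0.0172]
   rect 0.82 [236.  84.  47.  49.]
cal_button_top 0.62 [288. 210.] [ 0.5005 -0.0531]
   rect 0.62 [402.  31.  81.  62.]
   rect 0.58 [290. 208.  13.  17.]
```

View pics/w2.png

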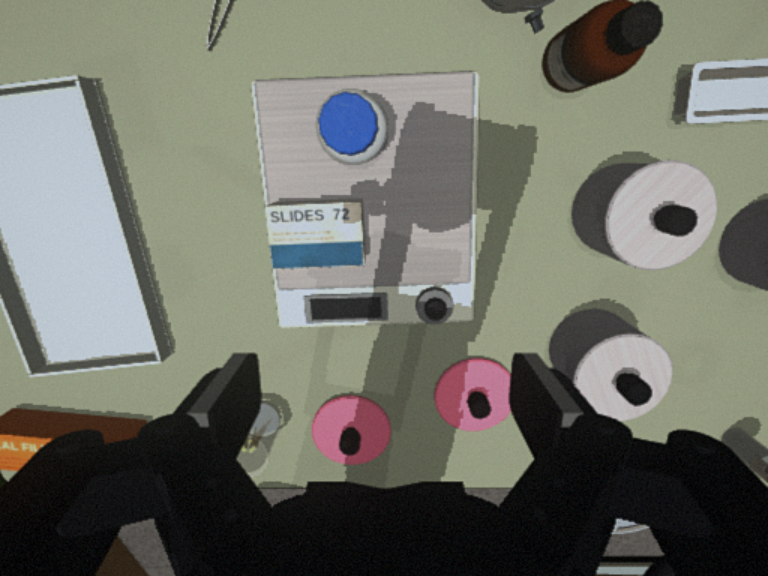

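View pics/t2.png

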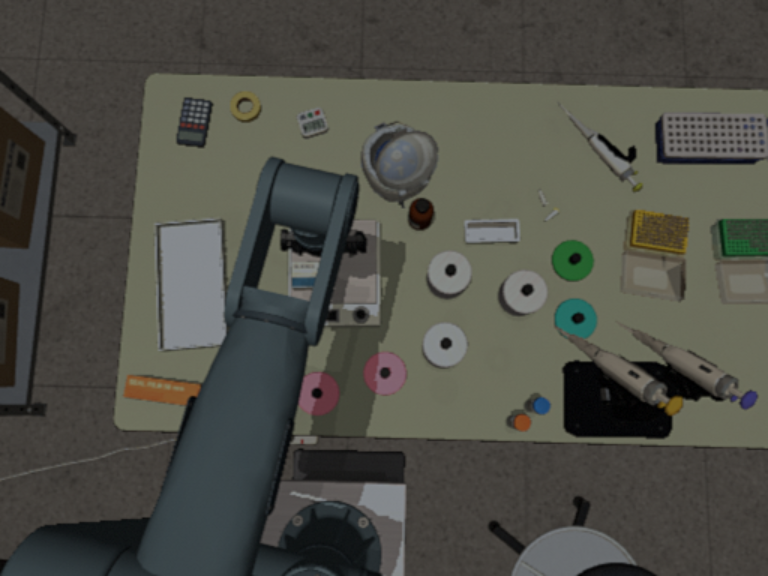

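```bash
python3 - <<'E'
from h import *
f=lambda pts,z:[print(p,z,back('wrist',np.array(p)/1.5,z)[:2].round(4)) for p in pts]
f([(348,123)],.15)
f([(267,207),(361,202),(363,265),(272,270),(316,236)],.084)
f([(253,80),(475,72),(471,284),(274,290)],.05)
f([(434,304)],.045); f([(434,304)],.042)
f([(78,77),(160,360),(31,374)],.028)
f([(676,219),(633,389)],.107)
E
```

```text
(348, 123) 0.15 [0.6757 0.0186]
(267, 207) 0.084 [0.6136 0.0942]
(361, 202) 0.084 [0.6176 0.0146]
(363, 265) 0.084 [0.5628 0.0138]
(272, 270) 0.084 [0.5584 0.0943]
(316, 236) 0.084 [0.5887 0.0539]
(253, 80) 0.05 [0.7173 0.1069]
(475, 72) 0.05 [ 0.7231 -0.0824]
(471, 284) 0.05 [ 0.5347 -0.0896]
(274, 290) 0.05 [0.529  0.1032]
(434, 304) 0.045 [ 0.5123 -0.0547]
(434, 304) 0.042 [ 0.5113 -0.0551]
(78, 77) 0.028 [0.7235 0.2703]
(160, 360) 0.028 [0.4424 0.2393]
(31, 374) 0.028 [0.4258 0.3836]
(676, 219) 0.107 [ 0.606  -0.2384]
(633, 389) 0.107 [ 0.4527 -0.2291]
```

```bash
python3 - <<'E'
from h import *
for p in [(156,224),(221,219),(228,347),(162,350)]: print(back('top',np.array(p)/1.5,.028)[:2].round(4))
K,R,t=par('wrist')
print(to([.6757,.0176,.20],-np.pi/2),to([.6757,.0176,.113],-np.pi/2))
E
```

```text
[0.7065 0.4224]
[0.7224 0.276 ]
[0.4325 0.2406]
[0.4218 0.3849]
(array([-2.22, 12.97,  9.32]), array([-0.   , -0.002,  0.   ])) (array([-2.22, 21.67,  9.32]), array([-0.   , -0.002,  0.   ]))
```

Call:
apply_moves --increments '[{"x":-2.2,"y":6,"z":9.3,"ax":0,"ay":0,"az":0,"grip":0},{"x":-2.2,"y":13,"z":9.3,"ax":0,"ay":0,"az":0,"grip":0},{"x":-2.2,"y":13,"z":9.3,"ax":0,"ay":0,"az":0,"grip":0},{"x":-2.2,"y":13,"z":9.3,"ax":0,"ay":0,"az":0,"grip":0}]'

```text
time_s: 3.95
eef_pos: [0.6733, 0.017, 0.1951]
eef_rot: [0.497, -0.501, 0.503, -0.499]
wrist_force: [-0.7, -0.5, 0.1]
opening: 0.997
```

```bash
python3 - <<'E'
from h import *
st();save('wrist','w3.png')
print(to([.6757,.0176,.113],-np.pi/2))
E
```

```text
t 3.95 p [0.6733 0.017  0.1951] yaw -1.574 ydir [-0.008  0.001 -1.   ] open 0.997 F [-0.7 -0.5  0.1] q [-0.15  0.45  1.38 -0.    1.31  1.42]
(array([-0.08,  8.54,  0.15]), array([ 0.003, -0.003, -0.   ]))
```

View pics/w3.png

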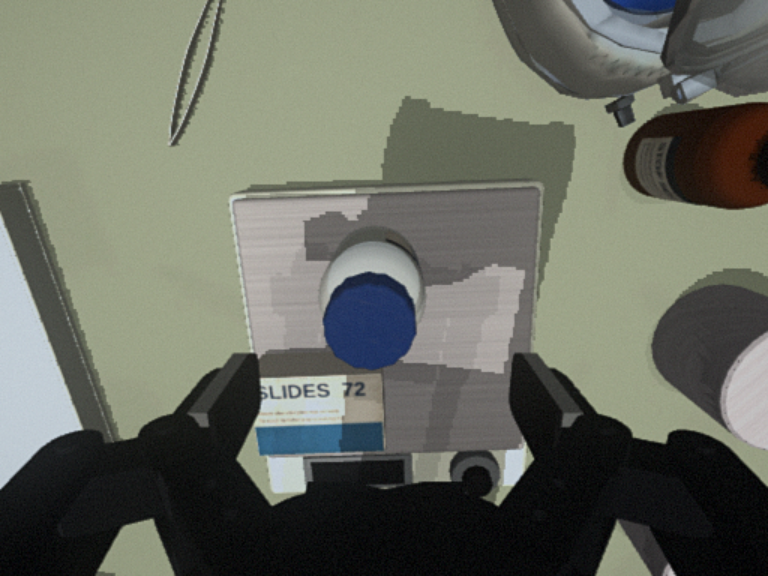

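```bash
python3 - <<'E'
from h import *
print(back('wrist',np.array([369.5,321])/1.5,.15))
E
```

```text
[0.68090319 0.02229417 0.15      ]
```

Call:
apply_moves --increments '[{"x":-0.4,"y":3,"z":0.55,"ax":0,"ay":0,"az":0,"grip":0},{"x":-0.4,"y":6,"z":0.55,"ax":0,"ay":0,"az":0,"grip":0},{"x":-0.4,"y":8.3,"z":0.55,"ax":0,"ay":0,"az":0,"grip":0},{"x":-0.4,"y":8.3,"z":0.55,"ax":0,"ay":0,"az":0,"grip":0},{"x":-0.4,"y":8.3,"z":0.55,"ax":0,"ay":0,"az":0,"grip":0.5},{"x":-0.4,"y":8.3,"z":0.55,"ax":0,"ay":0,"az":0,"grip":0.7},{"x":-0.4,"y":8.3,"z":0.55,"ax":0,"ay":0,"az":0,"grip":0.7},{"x":-0.4,"y":8.3,"z":0.55,"ax":0,"ay":0,"az":0,"grip":0.7}]'

```text
time_s: 5.0
eef_pos: [0.6814, 0.0207, 0.1185]
eef_rot: [-0.5, 0.499, -0.5, 0.501]
wrist_force: [-1.5, 0.8, 6.5]
opening: 0.619
```

```bash
python3 - <<'E'
from h import *
st();save('wrist','w4.png')
yaw=.11; c=np.array([.573,.329]); u=np.array([np.cos(yaw),np.sin(yaw)])
b=c+u*.075; print(b, c-u*.06)
print(to([b[0],b[1],.25],-np.pi/2))
E
```

```text
t 5.0 p [0.6814 0.0207 0.1185] yaw -1.574 ydir [ 0.001 -0.    -1.   ] open 0.619 F [-1.5  0.8  6.5] q [-0.14  0.55  1.41 -0.    1.18  1.43]
[0.64754671 0.33723337] [0.51336263 0.3224133 ]
(array([-31.64, -13.16,  -3.46]), array([-0.001, -0.003,  0.   ]))
```

View pics/w4.png

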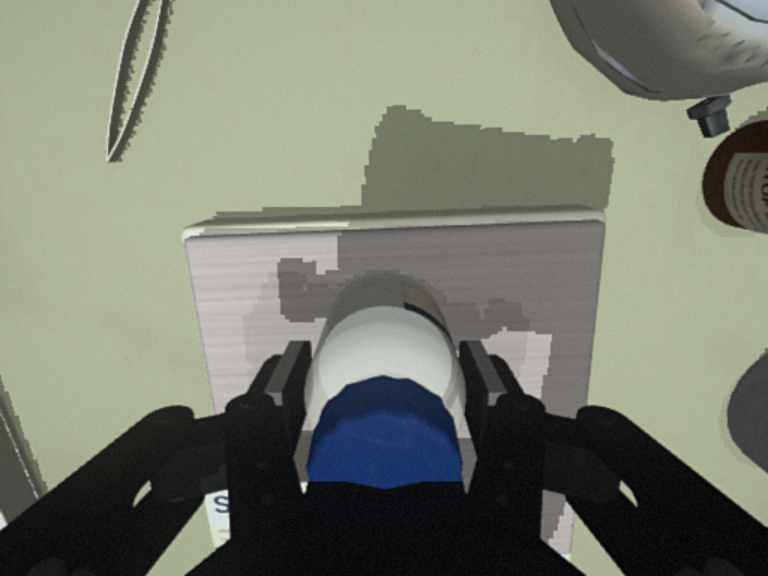

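Call:
apply_moves --increments '[{"x":0,"y":-6,"z":0,"ax":0,"ay":0,"az":0,"grip":0.7},{"x":0,"y":-12,"z":0,"ax":0,"ay":0,"az":0,"grip":0.7},{"x":-5,"y":-13,"z":-1,"ax":0,"ay":0,"az":0,"grip":0.7},{"x":-10,"y":-13,"z":-2,"ax":0,"ay":0,"az":0,"grip":0.7},{"x":-15,"y":-13,"z":-3,"ax":0,"ay":0,"az":0,"grip":0.7},{"x":-20,"y":-13,"z":-3.5,"ax":0,"ay":0,"az":0,"grip":0.7},{"x":-25,"y":-13,"z":-3.5,"ax":0,"ay":0,"az":0,"grip":0.7},{"x":-29,"y":-13,"z":-3.5,"ax":0,"ay":0,"az":0,"grip":0.7},{"x":-31.6,"y":-13,"z":-3.5,"ax":0,"ay":0,"az":0,"grip":0.7},{"x":-31.6,"y":-13,"z":-3.5,"ax":0,"ay":0,"az":0,"grip":0.7}]'

```text
time_s: 6.3
eef_pos: [0.6465, 0.3391, 0.2489]
eef_rot: [0.501, -0.5, 0.5, -0.5]
wrist_force: [1.0, -0.2, -1.0]
opening: 0.617
```

```bash
python3 - <<'E'
from h import *
st();save('wrist','w5.png');save('scene','s5.png')
print(to([.6475,.337,.0735],-np.pi/2))
E
```

```text
t 6.3 p [0.6465 0.3391 0.2489] yaw -1.571 ydir [ 0.002  0.    -1.   ] open 0.617 F [ 1.  -0.2 -1. ] q [ 0.32  0.53  1.17 -0.    1.44  1.89]
(array([-5.000e-02,  1.752e+01,  1.000e-02]), array([-0.002, -0.002,  0.001]))
```

View pics/w5.png

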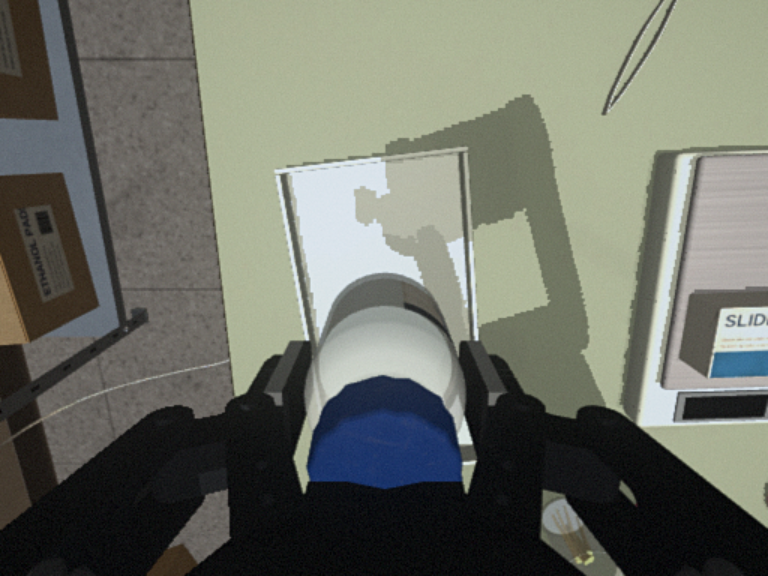

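View pics/s5.png

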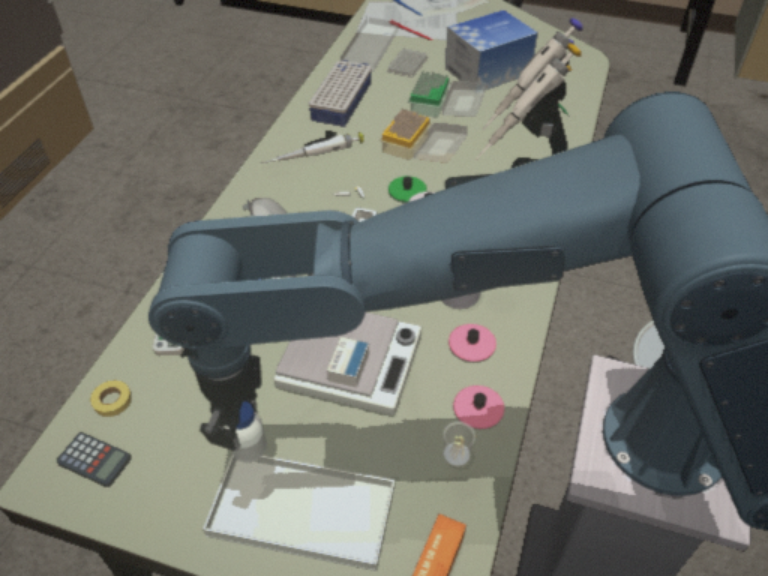

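```bash
python3 - <<'E'
from h import *
for p in [(277,170),(467,150)]: print(back('wrist',np.array(p)/1.5,.028)[:2].round(4))
E
```

```text
[0.7097 0.4182]
[0.7241 0.2728]
```

Call:
apply_moves --increments '[{"x":0,"y":5,"z":0,"ax":0,"ay":0,"az":0,"grip":0.7},{"x":0,"y":10,"z":0,"ax":0,"ay":0,"az":0,"grip":0.7},{"x":0,"y":14,"z":0,"ax":0,"ay":0,"az":0,"grip":0.7},{"x":0,"y":16.5,"z":0,"ax":0,"ay":0,"az":0,"grip":0.7},{"x":0,"y":17.4,"z":0,"ax":0,"ay":0,"az":0,"grip":0.7},{"x":0,"y":17.4,"z":0,"ax":0,"ay":0,"az":0,"grip":0.7}]'

```text
time_s: 7.15
eef_pos: [0.648, 0.3357, 0.0753]
eef_rot: [-0.499, 0.499, -0.5, 0.502]
wrist_force: [0.5, -0.5, -1.4]
opening: 0.618
```

Call:
apply_moves --increments '[{"x":0,"y":0.3,"z":0,"ax":0,"ay":0,"az":0,"grip":0.7},{"x":0,"y":0.3,"z":0,"ax":0,"ay":0,"az":0,"grip":0.7},{"x":0,"y":0.3,"z":0,"ax":0,"ay":0,"az":0,"grip":0.3},{"x":0,"y":0.3,"z":0,"ax":0,"ay":0,"az":0,"grip":0.15},{"x":0,"y":0.3,"z":0,"ax":0,"ay":0,"az":0,"grip":0.15},{"x":0,"y":-3,"z":0,"ax":0,"ay":0,"az":0,"grip":0.15},{"x":0,"y":-8,"z":0,"ax":0,"ay":0,"az":0,"grip":0.15},{"x":0,"y":-14,"z":0,"ax":0,"ay":0,"az":0,"grip":0},{"x":0,"y":-18,"z":0,"ax":0,"ay":0,"az":0,"grip":0}]'

```text
time_s: 8.28
eef_pos: [0.6484, 0.3362, 0.2594]
eef_rot: [-0.501, 0.497, -0.499, 0.502]
wrist_force: [-0.2, 0.3, 0.1]
opening: 1.001
```

```bash
python3 - <<'E'
from h import *
st();save('wrist','w6.png')
for q,z in dict(slide_box=.05).items():
    for d in pinpoint('wrist',q)[:3]:
        if d['p']>.3: print(q,round(d['p'],2),np.round(d['xy'],1),back('wrist',d['xy'],z).round(4)[:2])
print(to([.56,.06,.26],-np.pi+.03))
print(to([.56,.06,.26],.03))
E
```

```text
t 8.28 p [0.6484 0.3362 0.2594] yaw -1.574 ydir [ 0.006  0.001 -1.   ] open 1.001 F [-0.2  0.3  0.1] q [ 0.32  0.52  1.16 -0.    1.46  1.89]
slide_box 0.58 [480.5 213.9] [0.5934 0.0576]
(array([27.72,  0.13, -8.94]), array([-0.008,  1.537, -0.013]))
(array([27.72,  0.13, -8.94]), array([-0.008,  1.537, -0.013]))
```

View pics/w6.png

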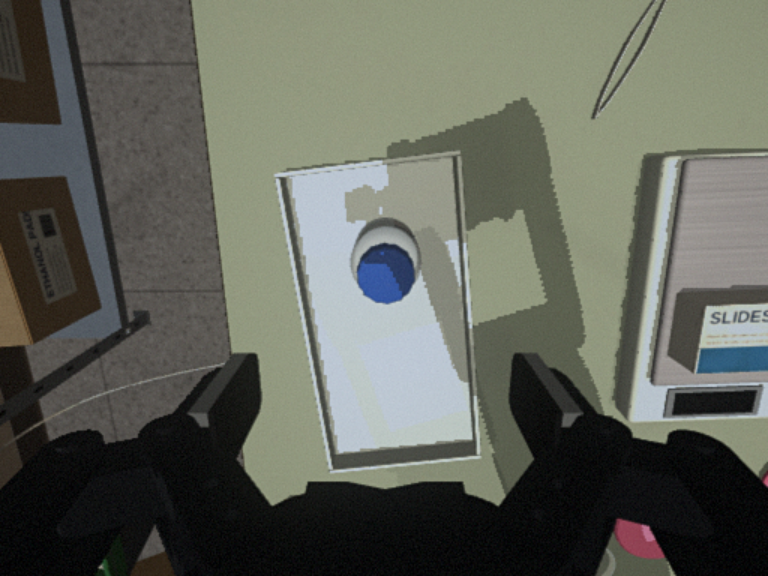

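Call:
apply_moves --increments '[{"x":5,"y":0,"z":-1,"ax":0,"ay":-0.18,"az":0,"grip":0},{"x":10,"y":0,"z":-2,"ax":0,"ay":-0.36,"az":0,"grip":0},{"x":15,"y":0,"z":-3,"ax":0,"ay":-0.54,"az":0,"grip":0},{"x":20,"y":0,"z":-4,"ax":0,"ay":-0.72,"az":0,"grip":0},{"x":24,"y":0,"z":-5,"ax":0,"ay":-0.9,"az":0,"grip":0},{"x":28,"y":1,"z":-6,"ax":0,"ay":-1.08,"az":0,"grip":0},{"x":28.1,"y":2,"z":-6,"ax":0,"ay":-1.26,"az":0,"grip":0},{"x":28.1,"y":4,"z":-6,"ax":0,"ay":-1.44,"az":0,"grip":0},{"x":28.1,"y":4,"z":-6,"ax":0,"ay":-1.6,"az":0,"grip":0},{"x":28.1,"y":4,"z":-6,"ax":0,"ay":-1.6,"az":0,"grip":0},{"x":28.1,"y":4,"z":-6,"ax":0,"ay":-1.6,"az":0,"grip":0}]'

```text
time_s: 9.75
eef_pos: [0.5899, 0.0562, 0.2216]
eef_rot: [0.708, -0.706, -0.013, 0.003]
wrist_force: [-0.1, -0.6, 0.4]
opening: 0.995
```

```bash
python3 - <<'E'
from h import *
st();save('wrist','w7.png')
E
```

```text
t 9.75 p [0.5899 0.0562 0.2216] yaw 0.023 ydir [ 0.014  0.003 -1.   ] open 0.995 F [-0.1 -0.6  0.4] q [-0.11  0.24  1.61  0.    1.28 -0.13]
```

View pics/w7.png

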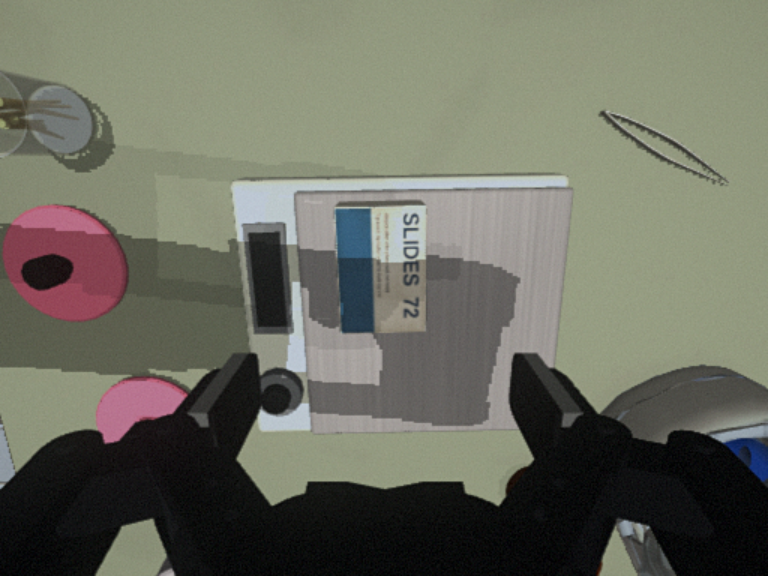

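```bash
python3 - <<'E'
from h import *
c=[]
for p in [(337,206),(425,206),(425,332),(342,332)]: c.append(back('wrist',np.array(p)/1.5,.084)[:2]);print(c[-1].round(4))
m=np.mean(c,0);print(m)
c=[]
for p in [(294,191),(572,187),(555,431),(312,432)]: c.append(back('wrist',np.array(p)/1.5,.05)[:2]);print(c[-1].round(4))
print(np.mean(c,0))
print(back('wrist',np.array([277,393])/1.5,.045))
print(to([m[0],m[1],.16],.03),to([m[0],m[1],.08],.03))
E
```

```text
[0.5632 0.0987]
[0.6155 0.0998]
[0.6197 0.0189]
[0.5658 0.0179]
[0.59107237 0.05882098]
[0.5315 0.1041]
[0.7173 0.1109]
[ 0.732 -0.079]
[ 0.5389 -0.0825]
[0.62993911 0.01339038]
[ 0.51178585 -0.05114229  0.045     ]
(array([0.03, 6.18, 0.24]), array([-0.003, -0.007,  0.014])) (array([-0.08, 14.18,  0.22]), array([-0.003, -0.007,  0.014]))
```

Call:
apply_moves --increments '[{"x":0,"y":5,"z":0.2,"ax":0,"ay":-0.01,"az":0.014,"grip":0},{"x":0,"y":9,"z":0.2,"ax":0,"ay":-0.01,"az":0.014,"grip":0},{"x":0,"y":12,"z":0.2,"ax":0,"ay":-0.01,"az":0.014,"grip":0},{"x":0,"y":13.9,"z":0.2,"ax":0,"ay":-0.01,"az":0.014,"grip":0},{"x":0,"y":13.9,"z":0.2,"ax":0,"ay":-0.01,"az":0.014,"grip":0},{"x":0,"y":13.9,"z":0.2,"ax":0,"ay":-0.01,"az":0.014,"grip":0.3},{"x":0,"y":13.9,"z":0.2,"ax":0,"ay":-0.01,"az":0.014,"grip":0.6},{"x":0,"y":13.9,"z":0.2,"ax":0,"ay":-0.01,"az":0.014,"grip":0.6},{"x":0,"y":13.9,"z":0.2,"ax":0,"ay":-0.01,"az":0.014,"grip":0.6}]'

```text
time_s: 10.92
eef_pos: [0.5932, 0.0586, 0.0848]
eef_rot: [0.708, -0.706, -0.013, 0.011]
wrist_force: [-0.2, 0.2, 5.3]
opening: 0.642
```

```bash
python3 - <<'E'
from h import *
st();save('wrist','w8.png')
print(to([.515,.323,.2],.11))
E
```

```text
t 10.93 p [0.5932 0.0586 0.0848] yaw 0.033 ydir [ 0.003  0.002 -1.   ] open 0.642 F [-0.2  0.2  5.3] q [-0.1   0.43  1.67  0.    1.04 -0.14]
(array([ -6.9 , -11.49,  26.72]), array([-0.002, -0.076,  0.003]))
```

View pics/w8.png

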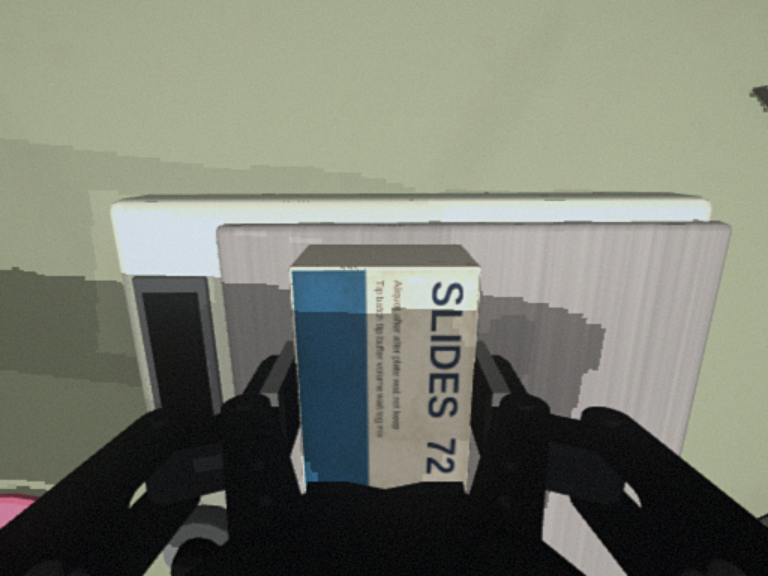

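Call:
apply_moves --increments '[{"x":0,"y":-5,"z":0,"ax":0,"ay":0,"az":0,"grip":0.6},{"x":0,"y":-10,"z":1,"ax":0,"ay":0,"az":0,"grip":0.6},{"x":-1,"y":-11.5,"z":5,"ax":0,"ay":0,"az":0,"grip":0.6},{"x":-2,"y":-11.5,"z":10,"ax":0,"ay":-0.03,"az":0,"grip":0.6},{"x":-4,"y":-11.5,"z":15,"ax":0,"ay":-0.06,"az":0,"grip":0.6},{"x":-5.5,"y":-11.5,"z":20,"ax":0,"ay":-0.08,"az":0,"grip":0.6},{"x":-6.9,"y":-11.5,"z":24,"ax":0,"ay":-0.08,"az":0,"grip":0.6},{"x":-6.9,"y":-11.5,"z":26.7,"ax":0,"ay":-0.08,"az":0,"grip":0.6},{"x":-6.9,"y":-11.5,"z":26.7,"ax":0,"ay":-0.08,"az":0,"grip":0.6}]'

```text
time_s: 12.1
eef_pos: [0.5143, 0.3246, 0.2003]
eef_rot: [0.707, -0.705, -0.042, 0.04]
wrist_force: [-0.0, -0.4, -0.9]
opening: 0.641
```

```bash
python3 - <<'E'
from h import *
st();save('wrist','w9.png')
print(to([.515,.323,.041],.11))
E
```

```text
t 12.1 p [0.5143 0.3246 0.2003] yaw 0.116 ydir [ 0.004  0.003 -1.   ] open 0.641 F [-0.  -0.4 -0.9] q [0.37 0.3  1.58 0.   1.26 0.25]
(array([-0.02, 15.92, -0.07]), array([-0.002,  0.005,  0.003]))
```

View pics/w9.png

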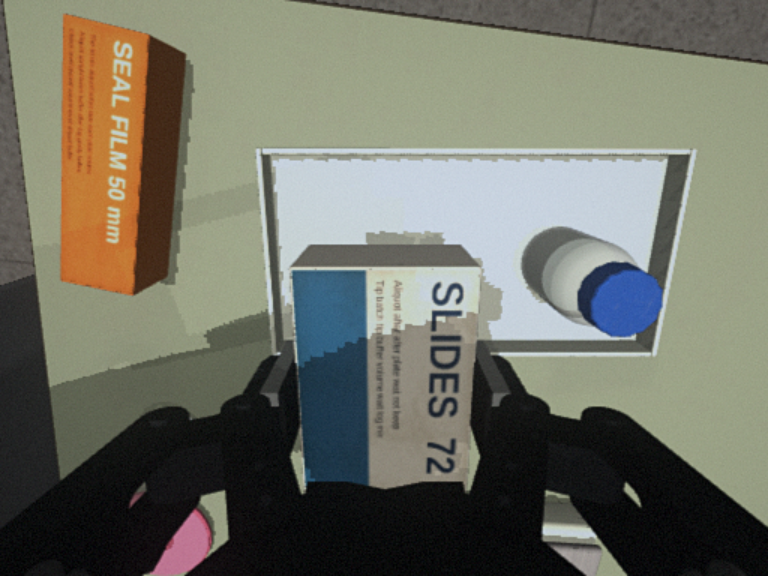

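Call:
apply_moves --increments '[{"x":0,"y":5,"z":0,"ax":0,"ay":0,"az":0,"grip":0.6},{"x":0,"y":10,"z":0,"ax":0,"ay":0,"az":0,"grip":0.6},{"x":0,"y":13.5,"z":0,"ax":0,"ay":0,"az":0,"grip":0.6},{"x":0,"y":15.5,"z":0,"ax":0,"ay":0,"az":0,"grip":0.6},{"x":0,"y":16,"z":0,"ax":0,"ay":0,"az":0,"grip":0.6},{"x":0,"y":16,"z":0,"ax":0,"ay":0,"az":0,"grip":0.6},{"x":0,"y":16,"z":0,"ax":0,"ay":0,"az":0,"grip":0.6}]'

```text
time_s: 13.02
eef_pos: [0.5164, 0.3241, 0.0419]
eef_rot: [0.707, -0.705, -0.043, 0.039]
wrist_force: [0.3, 0.7, -3.4]
opening: 0.641
```

Call:
apply_moves --increments '[{"x":0,"y":0.2,"z":0,"ax":0,"ay":0,"az":0,"grip":0.6},{"x":0,"y":0.2,"z":0,"ax":0,"ay":0,"az":0,"grip":0.6},{"x":0,"y":0.1,"z":0,"ax":0,"ay":0,"az":0,"grip":0.2},{"x":0,"y":0.1,"z":0,"ax":0,"ay":0,"az":0,"grip":0.15},{"x":0,"y":0,"z":0,"ax":0,"ay":0,"az":0,"grip":0.15},{"x":0,"y":-4,"z":0,"ax":0,"ay":0,"az":0,"grip":0.15},{"x":0,"y":-9,"z":0,"ax":0,"ay":0,"az":0,"grip":0.1},{"x":0,"y":-15,"z":0,"ax":0,"ay":0,"az":0,"grip":0},{"x":0,"y":-20,"z":0,"ax":0,"ay":0,"az":0,"grip":0},{"x":0,"y":-22,"z":0,"ax":0,"ay":0,"az":0,"grip":0}]'

```text
time_s: 14.28
eef_pos: [0.5164, 0.3241, 0.2661]
eef_rot: [0.708, -0.704, -0.045, 0.037]
wrist_force: [-0.1, -0.2, 0.3]
opening: 0.997
```

```bash
python3 - <<'E'
from h import *
st();save('wrist','w10.png')
print(to([.53,-.22,.30],0))
E
```

```text
t 14.28 p [0.5164 0.3241 0.2661] yaw 0.115 ydir [ 0.012  0.005 -1.   ] open 0.997 F [-0.1 -0.2  0.3] q [0.37 0.24 1.52 0.   1.37 0.25]
(array([ -4.9 ,  -3.57, -54.2 ]), array([-0.005,  0.115,  0.013]))
```

View pics/w10.png

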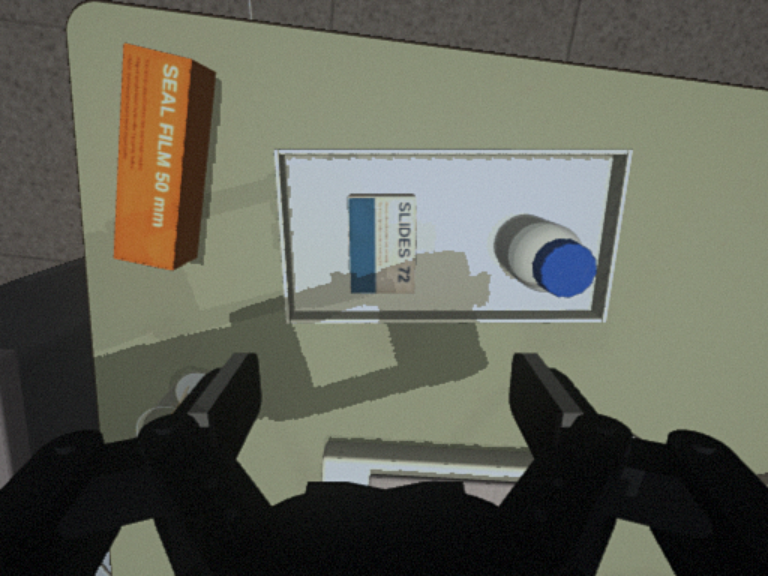

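Call:
apply_moves --increments '[{"x":-1,"y":-3,"z":-6,"ax":0,"ay":0,"az":0,"grip":0},{"x":-2,"y":-3.5,"z":-12,"ax":0,"ay":0.05,"az":0,"grip":0},{"x":-3,"y":-3.5,"z":-18,"ax":0,"ay":0.115,"az":0.013,"grip":0},{"x":-4,"y":-3.5,"z":-24,"ax":0,"ay":0.115,"az":0.013,"grip":0},{"x":-5,"y":-3.5,"z":-30,"ax":0,"ay":0.115,"az":0.013,"grip":0},{"x":-5,"y":-3.5,"z":-36,"ax":0,"ay":0.115,"az":0.013,"grip":0},{"x":-5,"y":-3.5,"z":-42,"ax":0,"ay":0.115,"az":0.013,"grip":0},{"x":-5,"y":-3.5,"z":-48,"ax":0,"ay":0.115,"az":0.013,"grip":0},{"x":-5.5,"y":-3.5,"z":-54,"ax":0,"ay":0.115,"az":0.013,"grip":0},{"x":-6,"y":-3.5,"z":-60,"ax":0,"ay":0.115,"az":0.013,"grip":0},{"x":-6,"y":-3.5,"z":-64,"ax":0,"ay":0.115,"az":0.013,"grip":0},{"x":-6,"y":-3.5,"z":-64,"ax":0,"ay":0.115,"az":0.013,"grip":0}]'

```text
time_s: 15.82
eef_pos: [0.5292, -0.3211, 0.2955]
eef_rot: [0.71, -0.705, 0.003, 0.0]
wrist_force: [-0.3, -0.1, -0.4]
opening: 1.0
```

```bash
python3 - <<'E'
from h import *
save('wrist','w11.png');st()
for q,z in dict(jar_a=0,lid_a=.069).items():
    for d in pinpoint('wrist',q)[:5]:
        if d['p']>.3: print(q,round(d['p'],2),np.round(d['xy'],1),back('wrist',d['xy'],z).round(4)[:2])
E
```

```text
t 15.88 p [ 0.5294 -0.3193  0.2958] yaw -0.002 ydir [-0.003  0.008 -1.   ] open 0.998 F [ 0.5 -0.3 -0.5] q [-0.74  0.25  1.44  0.    1.46 -0.73]
jar_a 0.71 [282.6 208.5] [ 0.5702 -0.4008]
lid_a 0.79 [288.2 229.4] [ 0.5723 -0.4044]
lid_a 0.74 [186.1  92.8] [ 0.4485 -0.2325]
lid_a 0.74 [330.5 275.5] [ 0.6336 -0.4743]
lid_a 0.71 [251.4 277.7] [ 0.5232 -0.4781]
lid_a 0.58 [324.  98.] [ 0.6086 -0.2381]
```

View pics/w11.png

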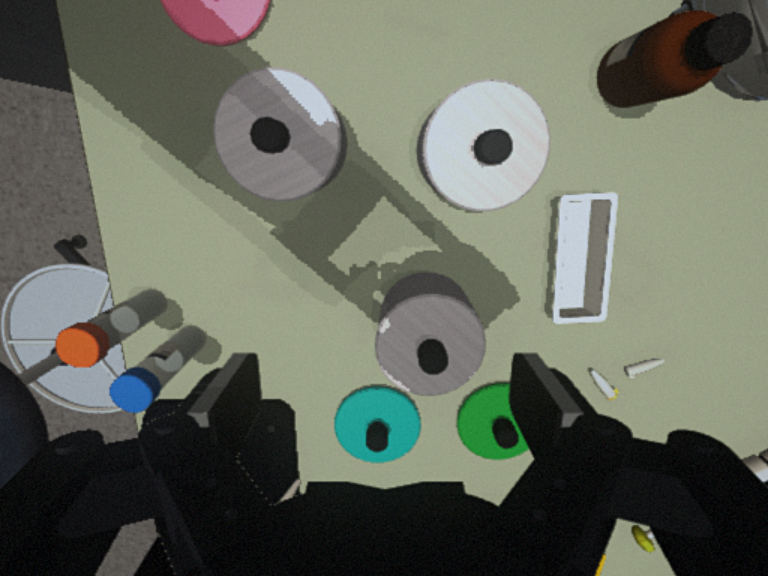

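```bash
python3 - <<'E'
from h import *
for n,d,k in (('A',(279,134),(270,133)),('B',(485,146),(494,146)),('C',(430,343),(433,354))):
    print(n,back('wrist',np.array(d)/1.5,.079)[:2].round(4),back('wrist',np.array(k)/1.5,.107)[:2].round(4))
print(to([.452,-.229,.17],0))
E
```

```text
A [ 0.451  -0.2292] [ 0.4516 -0.2301]
B [ 0.6055 -0.2377] [ 0.6055 -0.2384]
C [ 0.5691 -0.3989] [ 0.5686 -0.3956]
(array([-7.76, 12.78,  8.77]), array([-0.007,  0.001, -0.002]))
```

Call:
apply_moves --increments '[{"x":-4,"y":2,"z":4.5,"ax":-0.007,"ay":0,"az":0,"grip":0},{"x":-7.8,"y":6,"z":8.9,"ax":-0.007,"ay":0,"az":0,"grip":0},{"x":-7.8,"y":12,"z":8.9,"ax":-0.007,"ay":0,"az":0,"grip":0.2},{"x":-7.8,"y":16,"z":8.9,"ax":-0.007,"ay":0,"az":0,"grip":0.3},{"x":-7.8,"y":18,"z":8.9,"ax":-0.007,"ay":0,"az":0,"grip":0.3},{"x":-7.8,"y":18.6,"z":8.9,"ax":-0.007,"ay":0,"az":0,"grip":0.3},{"x":-7.8,"y":18.6,"z":8.9,"ax":-0.007,"ay":0,"az":0,"grip":0.3}]'

```text
time_s: 16.85
eef_pos: [0.4517, -0.2267, 0.1122]
eef_rot: [-0.707, 0.707, -0.0, -0.001]
wrist_force: [-0.4, 0.6, 0.1]
opening: 0.7
```

```bash
python3 - <<'E'
from h import *
save('wrist','w12.png');st()
E
```

```text
t 16.9 p [ 0.4521 -0.2272  0.1128] yaw 0.002 ydir [-0.001 -0.001 -1.   ] open 0.701 F [ 0.2 -0.4  1.1] q [-0.7   0.21  1.89 -0.    1.04 -0.7 ]
```

View pics/w12.png

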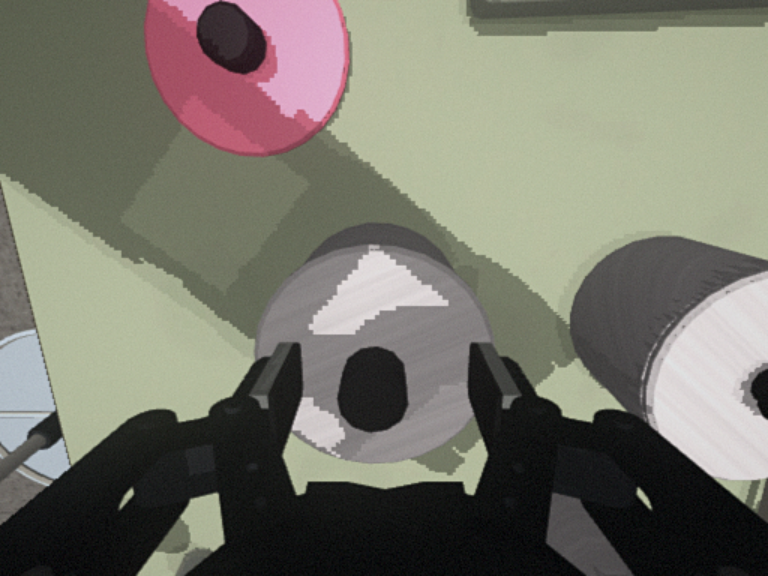

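Call:
apply_moves --increments '[{"x":-0.1,"y":0.1,"z":0,"ax":0,"ay":0,"az":0,"grip":0.6},{"x":-0.1,"y":0.1,"z":0,"ax":0,"ay":0,"az":0,"grip":0.9},{"x":-0.1,"y":0.1,"z":0,"ax":0,"ay":0,"az":0,"grip":0.9},{"x":-0.1,"y":0.1,"z":0,"ax":0,"ay":0,"az":0,"grip":0.9},{"x":-0.1,"y":0,"z":0,"ax":0,"ay":0,"az":0,"grip":0.9}]'

```text
time_s: 17.52
eef_pos: [0.4512, -0.2273, 0.1131]
eef_rot: [-0.707, 0.708, 0.0, -0.001]
wrist_force: [0.9, -0.1, -1.1]
opening: 0.254
```

```bash
python3 - <<'E'
from h import *
st()
E
```

```text
t 17.52 p [ 0.4512 -0.2273  0.1131] yaw 0.001 ydir [-0.001 -0.001 -1.   ] open 0.254 F [ 0.9 -0.1 -1.1] q [-0.7   0.21  1.89 -0.    1.04 -0.7 ]
```

Call:
apply_moves --increments '[{"x":0,"y":-3,"z":0,"ax":0,"ay":0,"az":0,"grip":0.9},{"x":0,"y":-8,"z":0,"ax":0,"ay":0,"az":0,"grip":0.9},{"x":0,"y":-12,"z":-5,"ax":0,"ay":0,"az":0,"grip":0.9},{"x":0,"y":-12,"z":-10,"ax":0,"ay":0,"az":0,"grip":0.9},{"x":0,"y":-12,"z":-12,"ax":0,"ay":0,"az":0,"grip":0.9},{"x":0,"y":-12,"z":-12,"ax":0,"ay":0,"az":0,"grip":0.9}]'

```text
time_s: 18.27
eef_pos: [0.4508, -0.3478, 0.2323]
eef_rot: [0.707, -0.707, 0.001, 0.0]
wrist_force: [0.3, -0.0, -1.6]
opening: 0.252
```

```bash
python3 - <<'E'
from h import *
save('wrist','w13.png');st()
E
```

```text
t 18.32 p [ 0.4509 -0.3466  0.2321] yaw 0.0 ydir [-0.002  0.001 -1.   ] open 0.259 F [ 0.1  0.7 -0.9] q [-0.86  0.19  1.65 -0.    1.31 -0.86]
```

View pics/w13.png

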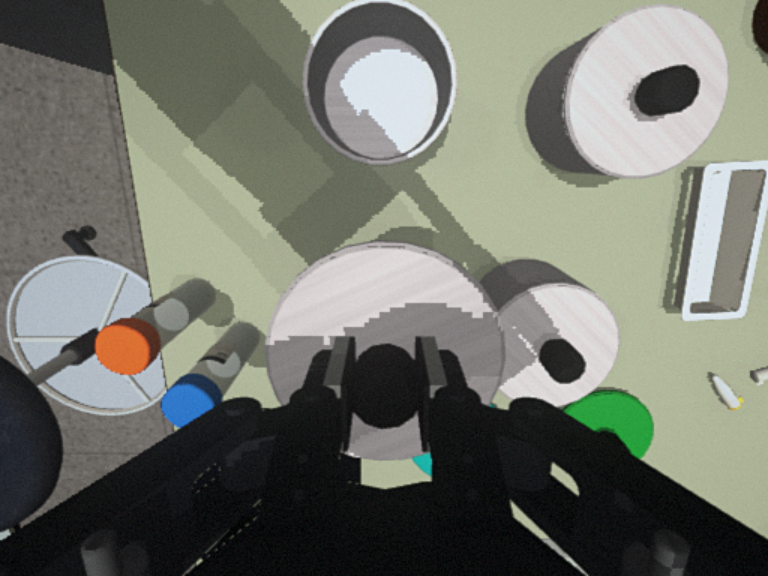

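```bash
python3 - <<'E'
from h import *
j=back('wrist',np.array([380,81.5])/1.5,.074);l=back('wrist',np.array([386,351])/1.5,.1985)
print(j,l)
print(to([j[0],j[1]-(l[1]-pose()[0][1]),.20],0))
E
```

```text
[ 0.44839151 -0.23285622  0.074     ] [ 0.45195962 -0.34779378  0.1985    ]
(array([-0.24,  3.22, 11.49]), array([-0.001,  0.   , -0.002]))
```

Call:
apply_moves --increments '[{"x":-0.1,"y":0,"z":5,"ax":0,"ay":0,"az":0,"grip":0.9},{"x":-0.1,"y":0,"z":10,"ax":0,"ay":0,"az":0,"grip":0.9},{"x":-0.1,"y":3,"z":11.7,"ax":0,"ay":0,"az":0,"grip":0.9},{"x":-0.1,"y":7,"z":11.7,"ax":0,"ay":0,"az":0,"grip":0.9},{"x":-0.1,"y":9.5,"z":11.7,"ax":0,"ay":0,"az":0,"grip":0.9},{"x":-0.1,"y":10.5,"z":11.7,"ax":0,"ay":0,"az":0,"grip":0.9},{"x":-0.1,"y":11.2,"z":11.7,"ax":0,"ay":0,"az":0,"grip":0.9},{"x":-0.1,"y":11.8,"z":11.7,"ax":0,"ay":0,"az":0,"grip":0.9},{"x":-0.1,"y":12,"z":11.7,"ax":0,"ay":0,"az":0,"grip":0.9},{"x":-0.1,"y":12,"z":11.7,"ax":0,"ay":0,"az":0,"grip":0.9}]'

```text
time_s: 19.58
eef_pos: [0.4499, -0.2297, 0.1129]
eef_rot: [0.707, -0.707, 0.0, 0.001]
wrist_force: [-0.8, 0.6, 2.0]
opening: 0.256
```

```bash
python3 - <<'E'
from h import *
save('wrist','w14.png');st()
E
```

```text
t 19.62 p [ 0.4499 -0.2297  0.1128] yaw 0.0 ydir [-0.001  0.    -1.   ] open 0.256 F [-1.   0.5  1. ] q [-0.71  0.21  1.89 -0.    1.04 -0.71]
```

View pics/w14.png

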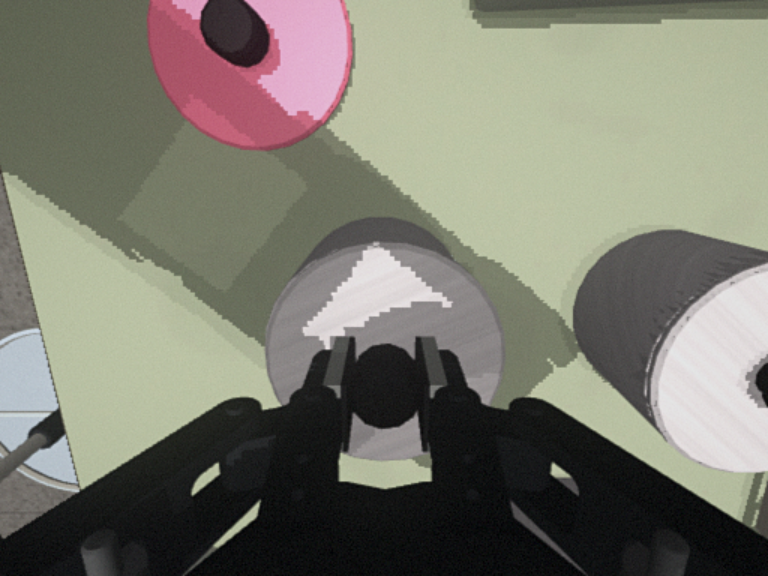

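Call:
apply_moves --increments '[{"x":0,"y":0,"z":0,"ax":0,"ay":0,"az":0,"grip":0.6},{"x":0,"y":0,"z":0,"ax":0,"ay":0,"az":0,"grip":0.3},{"x":0,"y":-3,"z":0,"ax":0,"ay":0,"az":0,"grip":0.3},{"x":0,"y":-8,"z":0,"ax":0,"ay":0,"az":0,"grip":0.3},{"x":5,"y":-9,"z":-0.3,"ax":0,"ay":0,"az":0,"grip":0.2},{"x":10,"y":-9,"z":-0.6,"ax":0,"ay":0,"az":0,"grip":0.2},{"x":15.5,"y":-9,"z":-0.8,"ax":0,"ay":0,"az":0,"grip":0.2},{"x":15.5,"y":-8,"z":-0.8,"ax":0,"ay":0,"az":0,"grip":0.2},{"x":15.5,"y":-8,"z":-0.8,"ax":0,"ay":0,"az":0,"grip":0.2}]'

```text
time_s: 20.75
eef_pos: [0.6038, -0.2371, 0.1907]
eef_rot: [0.708, -0.706, 0.001, 0.002]
wrist_force: [-0.1, -0.2, -0.3]
opening: 0.801
```

```bash
python3 - <<'E'
from h import *
save('wrist','w15.png');st()
E
```

```text
t 20.8 p [ 0.6038 -0.2373  0.1916] yaw 0.0 ydir [-0.004  0.002 -1.   ] open 0.801 F [-0.1  0.  -0.8] q [-0.56  0.4   1.46 -0.    1.28 -0.56]
```

View pics/w15.png

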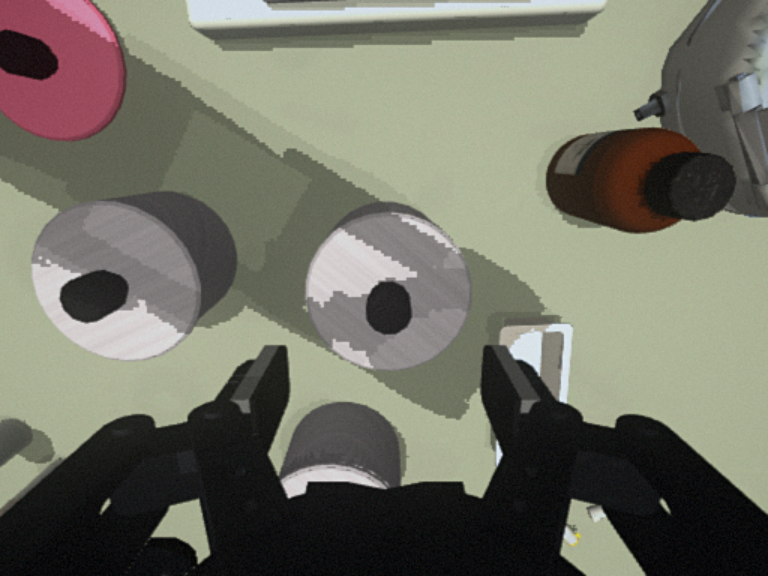

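```bash
python3 - <<'E'
from h import *
print(back('wrist',np.array([388,312])/1.5,.107),back('wrist',np.array([388,291])/1.5,.079))
print(back('wrist',np.array([92,299])/1.5,.107),back('wrist',np.array([117,281])/1.5,.079))
E
```

```text
[ 0.60582016 -0.24158514  0.107     ] [ 0.6059409  -0.23940867  0.079     ]
[ 0.45708275 -0.23487532  0.107     ] [ 0.45282138 -0.23370564  0.079     ]
```

Call:
apply_moves --increments '[{"x":0.1,"y":4,"z":0,"ax":0,"ay":0,"az":0,"grip":0.3},{"x":0.1,"y":7,"z":0,"ax":0,"ay":0,"az":0,"grip":0.3},{"x":0.1,"y":7.9,"z":0,"ax":0,"ay":0,"az":0,"grip":0.3},{"x":0.1,"y":7.9,"z":0,"ax":0,"ay":0,"az":0,"grip":0.3},{"x":0.1,"y":7.9,"z":0,"ax":0,"ay":0,"az":0,"grip":0.6},{"x":0.1,"y":7.9,"z":0,"ax":0,"ay":0,"az":0,"grip":0.9},{"x":0.1,"y":7.9,"z":0,"ax":0,"ay":0,"az":0,"grip":0.9},{"x":0.1,"y":7.9,"z":0,"ax":0,"ay":0,"az":0,"grip":0.9}]'

```text
time_s: 21.8
eef_pos: [0.6055, -0.2378, 0.1145]
eef_rot: [0.707, -0.707, 0.0, 0.0]
wrist_force: [-0.7, 1.1, 6.4]
opening: 0.254
```

```bash
python3 - <<'E'
from h import *
st()
E
```

```text
t 21.8 p [ 0.6055 -0.2378  0.1145] yaw 0.0 ydir [-0.001  0.    -1.   ] open 0.254 F [-0.7  1.1  6.4] q [-0.56  0.49  1.51 -0.    1.14 -0.56]
```

Call:
apply_moves --increments '[{"x":0,"y":-3,"z":0,"ax":0,"ay":0,"az":0,"grip":0.9},{"x":0,"y":-8,"z":0,"ax":0,"ay":0,"az":0,"grip":0.9},{"x":0,"y":-12,"z":-5,"ax":0,"ay":0,"az":0,"grip":0.9},{"x":0,"y":-12,"z":-10,"ax":0,"ay":0,"az":0,"grip":0.9},{"x":0,"y":-12,"z":-12,"ax":0,"ay":0,"az":0,"grip":0.9},{"x":0,"y":-12,"z":-12,"ax":0,"ay":0,"az":0,"grip":0.9}]'

```text
time_s: 22.55
eef_pos: [0.6049, -0.3585, 0.2335]
eef_rot: [0.708, -0.707, 0.001, 0.0]
wrist_force: [0.4, 0.2, -1.3]
opening: 0.253
```

```bash
python3 - <<'E'
from h import *
save('wrist','w16.png');st()
E
```

```text
t 22.6 p [ 0.6052 -0.3571  0.2333] yaw -0.0 ydir [-0.002  0.002 -1.   ] open 0.258 F [ 0.2 -0.1 -1.2] q [-0.7   0.48  1.27 -0.    1.4  -0.7 ]
```

View pics/w16.png

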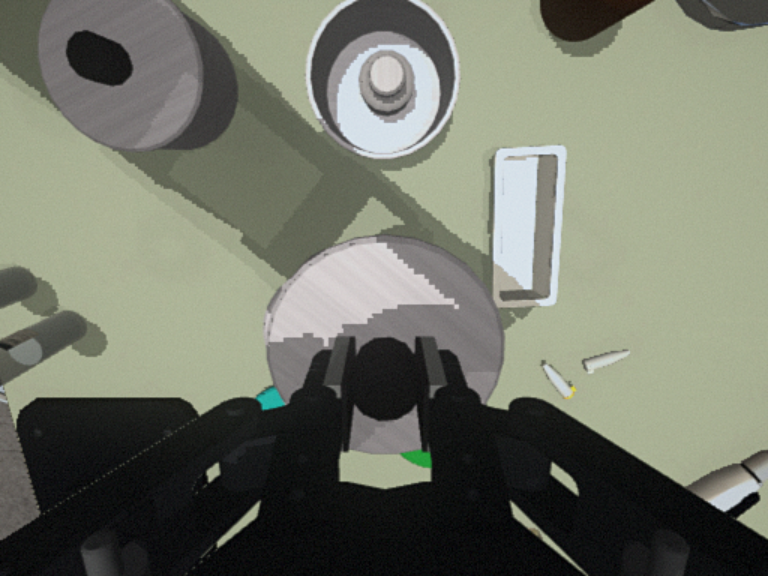

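Call:
apply_moves --increments '[{"x":-5,"y":0,"z":0,"ax":0,"ay":0,"az":0,"grip":0.9},{"x":-10,"y":0,"z":0.2,"ax":0,"ay":0,"az":0,"grip":0.9},{"x":-15,"y":0,"z":0.2,"ax":0,"ay":0,"az":0,"grip":0.9},{"x":-15,"y":0,"z":0.2,"ax":0,"ay":0,"az":0,"grip":0.9},{"x":-15,"y":4,"z":0.2,"ax":0,"ay":0,"az":0,"grip":0.9},{"x":-15,"y":8,"z":0.2,"ax":0,"ay":0,"az":0,"grip":0.9},{"x":-15,"y":12,"z":0.2,"ax":0,"ay":0,"az":0,"grip":0.9},{"x":-15,"y":12,"z":0.2,"ax":0,"ay":0,"az":0,"grip":0.9}]'

```text
time_s: 23.6
eef_pos: [0.454, -0.3512, 0.1103]
eef_rot: [0.71, -0.704, 0.002, 0.003]
wrist_force: [-0.2, -0.3, -1.2]
opening: 0.254
```

```bash
python3 - <<'E'
from h import *
save('wrist','w17.png');st();save('scene','s17.png')
E
```

```text
t 23.65 p [ 0.4552 -0.3529  0.1128] yaw 0.001 ydir [-0.004  0.005 -1.   ] open 0.253 F [ 0.1  0.7 -1.2] q [-0.87  0.35  1.71 -0.    1.09 -0.87]
```

View pics/w17.png

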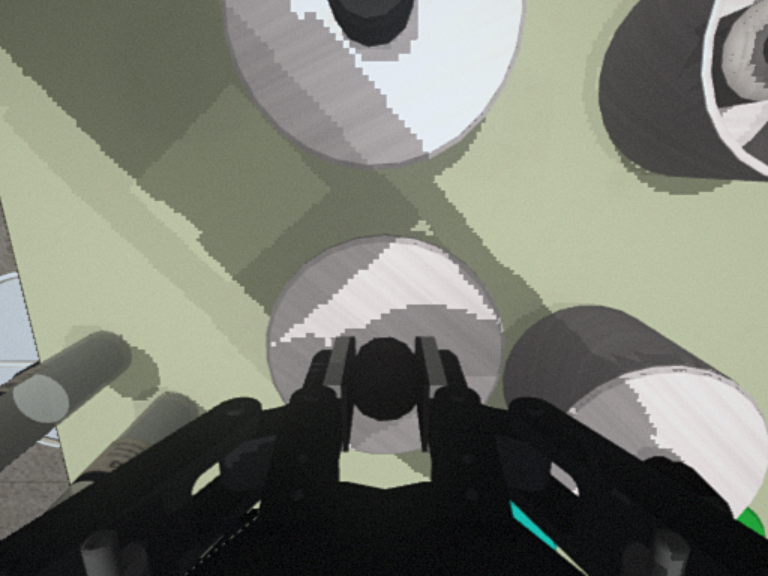

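View pics/s17.png

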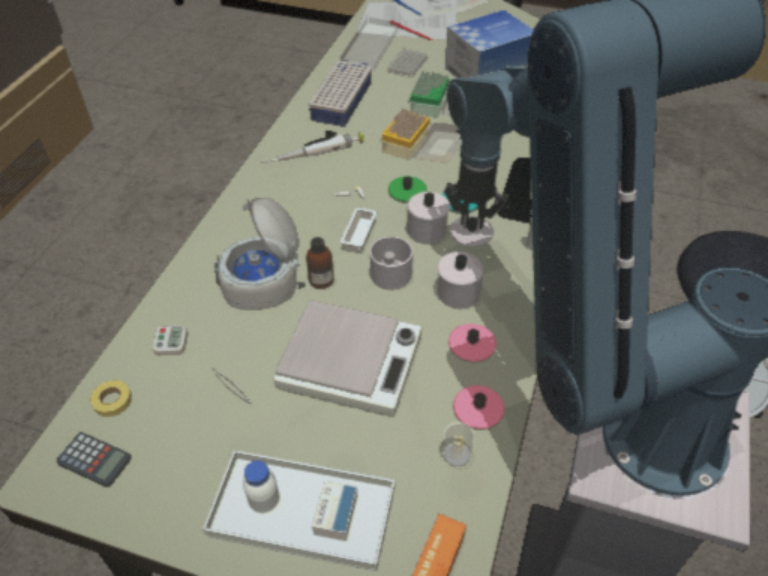

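Call:
apply_moves --increments '[{"x":-0.1,"y":3,"z":0,"ax":-0.004,"ay":0,"az":0,"grip":0.9},{"x":-0.1,"y":5.5,"z":0,"ax":-0.004,"ay":0,"az":0,"grip":0.9},{"x":-0.1,"y":6.4,"z":0,"ax":-0.004,"ay":0,"az":0,"grip":0.9},{"x":-0.1,"y":6.8,"z":0,"ax":-0.004,"ay":0,"az":0,"grip":0.9},{"x":-0.1,"y":6.8,"z":0,"ax":-0.004,"ay":0,"az":0,"grip":0.9}]'

```text
time_s: 24.32
eef_pos: [0.4555, -0.3547, 0.0477]
eef_rot: [-0.706, 0.708, 0.0, -0.001]
wrist_force: [-0.5, 0.5, 0.2]
opening: 0.25
```

```bash
python3 - <<'E'
from h import *
st()
E
```

```text
t 24.32 p [ 0.4555 -0.3547  0.0477] yaw 0.001 ydir [-0.001 -0.003 -1.   ] open 0.25 F [-0.5  0.5  0.2] q [-0.87  0.46  1.73 -0.    0.96 -0.86]
```

Call:
apply_moves --increments '[{"x":0,"y":0.2,"z":0,"ax":0,"ay":0,"az":0,"grip":0.9},{"x":0,"y":0.2,"z":0,"ax":0,"ay":0,"az":0,"grip":0.6},{"x":0,"y":0.1,"z":0,"ax":0,"ay":0,"az":0,"grip":0.4},{"x":0,"y":0,"z":0,"ax":0,"ay":0,"az":0,"grip":0.4},{"x":0,"y":-4,"z":0,"ax":0,"ay":0,"az":0,"grip":0.4},{"x":0,"y":-9,"z":0,"ax":0,"ay":0,"az":0,"grip":0.4},{"x":0,"y":-15,"z":0,"ax":0,"ay":0,"az":0,"grip":0.3},{"x":5,"y":-17,"z":4,"ax":0,"ay":0,"az":0,"grip":0.3},{"x":10,"y":-17,"z":8,"ax":0,"ay":0,"az":0,"grip":0.3},{"x":15,"y":-17,"z":11.7,"ax":0,"ay":0,"az":0,"grip":0.3},{"x":15,"y":-17,"z":11.7,"ax":0,"ay":0,"az":0,"grip":0.3},{"x":15,"y":-17,"z":11.7,"ax":0,"ay":0,"az":0,"grip":0.3}]'

```text
time_s: 25.82
eef_pos: [0.6054, -0.2366, 0.2168]
eef_rot: [-0.706, 0.708, 0.0, -0.001]
wrist_force: [0.0, -0.4, 0.7]
opening: 0.698
```

```bash
python3 - <<'E'
from h import *
st();save('wrist','w18.png')
E
```

```text
t 25.82 p [ 0.6054 -0.2366  0.2168] yaw 0.002 ydir [-0.002 -0.003 -1.   ] open 0.698 F [ 0.  -0.4  0.7] q [-0.55  0.38  1.44 -0.    1.32 -0.55]
```

View pics/w18.png

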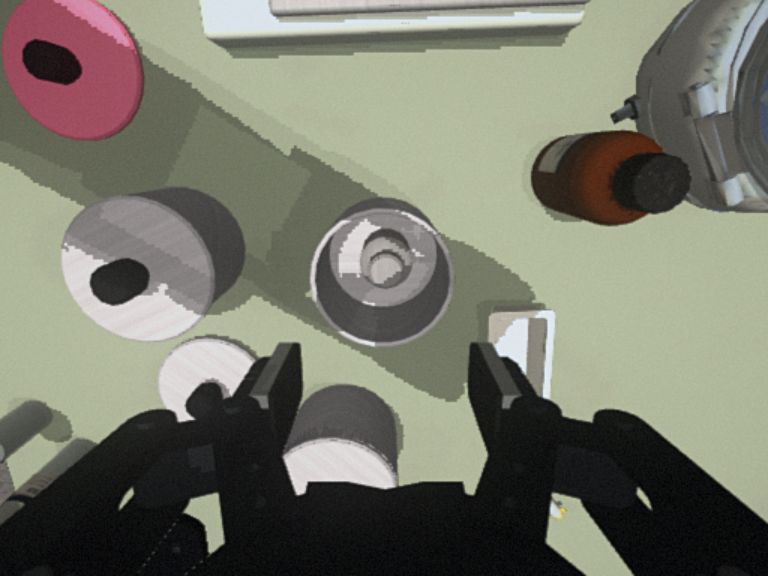

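```bash
python3 - <<'E'
from h import *
print('head',back('wrist',np.array([385,267])/1.5,.066),'rim',back('wrist',np.array([381,276])/1.5,.074),'lidbench',back('wrist',np.array([210,381])/1.5,.010))
# w16 estimate
E
```

```text
head [ 0.60544212 -0.23602023  0.066     ] rim [ 0.60290934 -0.23982272  0.074     ] lidbench [ 0.45565612 -0.35206419  0.01      ]
```

Call:
apply_moves --increments '[{"x":0,"y":4,"z":0.05,"ax":0,"ay":0,"az":0,"grip":0.55},{"x":0,"y":8,"z":0.05,"ax":0,"ay":0,"az":0,"grip":0.55},{"x":0,"y":9,"z":0.05,"ax":0,"ay":0,"az":0,"grip":0.55},{"x":0,"y":9,"z":0.05,"ax":0,"ay":0,"az":0,"grip":0.55}]'

```text
time_s: 26.38
eef_pos: [0.604, -0.2381, 0.127]
eef_rot: [-0.706, 0.708, -0.001, -0.001]
wrist_force: [-0.4, 0.2, 0.7]
opening: 0.451
```

```bash
python3 - <<'E'
from h import *
st();save('wrist','w19.png')
print(to([.6054,-.236,.073],0))
E
```

```text
t 26.38 p [ 0.604  -0.2381  0.127 ] yaw -0.001 ydir [-0.003 -0.003 -1.   ] open 0.451 F [-0.4  0.2  0.7] q [-0.56  0.47  1.5  -0.    1.16 -0.55]
(array([0.05, 5.52, 0.26]), array([ 0.004, -0.   , -0.   ]))
```

View pics/w19.png

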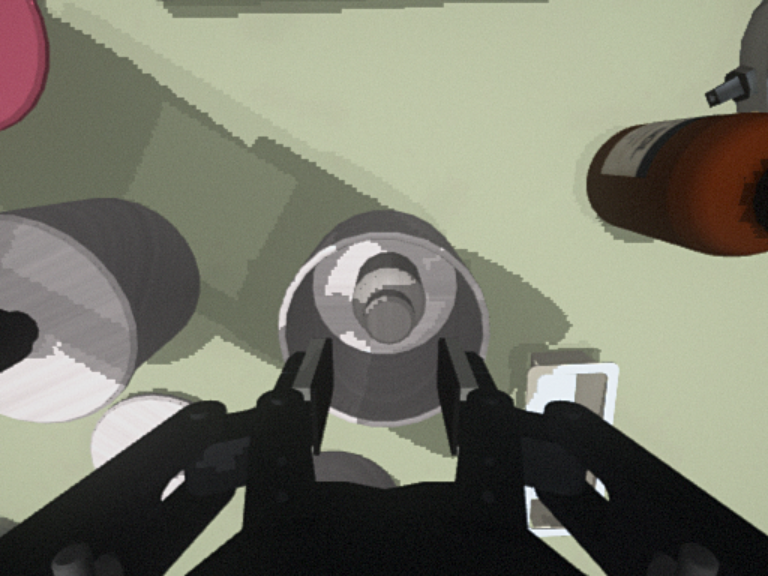

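```bash
python3 - <<'E'
from h import *
print('head',back('wrist',np.array([389,316])/1.5,.066),'rim',back('wrist',np.array([383,329])/1.5,.074))
E
```

```text
head [ 0.60745476 -0.23643169  0.066     ] rim [ 0.60477656 -0.23933776  0.074     ]
```

Call:
apply_moves --increments '[{"x":0.2,"y":2,"z":0.15,"ax":0.003,"ay":0,"az":0,"grip":0.55},{"x":0.2,"y":4,"z":0.15,"ax":0.003,"ay":0,"az":0,"grip":0.55},{"x":0.2,"y":5.4,"z":0.15,"ax":0.003,"ay":0,"az":0,"grip":0.55},{"x":0.2,"y":5.4,"z":0.15,"ax":0.003,"ay":0,"az":0,"grip":0.55},{"x":0.2,"y":5.4,"z":0.15,"ax":0.003,"ay":0,"az":0,"grip":0.55}]'

```text
time_s: 27.05
eef_pos: [0.6071, -0.2371, 0.0744]
eef_rot: [-0.707, 0.708, -0.0, -0.0]
wrist_force: [0.5, -0.2, 0.7]
opening: 0.449
```

```bash
python3 - <<'E'
from h import *
st();save('wrist','w20.png')
E
```

```text
t 27.05 p [ 0.6071 -0.2371  0.0744] yaw -0.0 ydir [-0.    -0.001 -1.   ] open 0.449 F [ 0.5 -0.2  0.7] q [-0.55  0.55  1.52 -0.    1.08 -0.55]
```

View pics/w20.png

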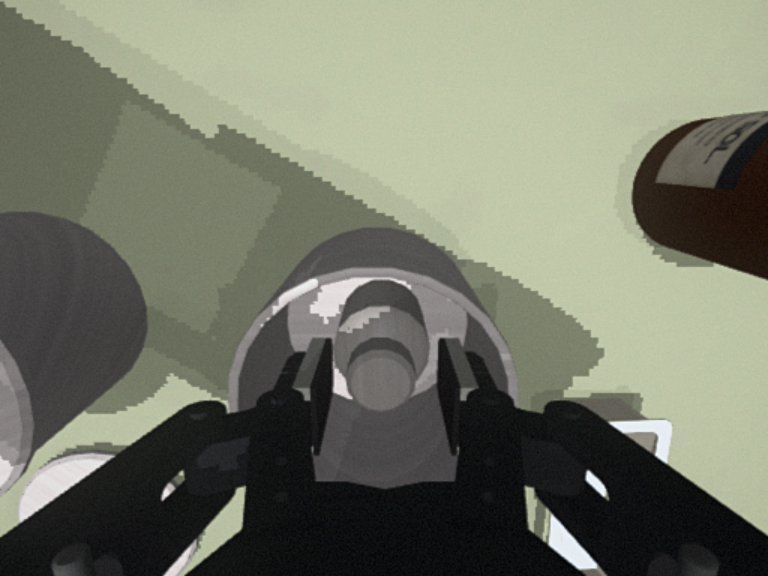

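Call:
apply_moves --increments '[{"x":-0.05,"y":0,"z":0,"ax":0,"ay":0,"az":0,"grip":0.7},{"x":-0.05,"y":0,"z":0,"ax":0,"ay":0,"az":0,"grip":0.9},{"x":-0.05,"y":0,"z":0,"ax":0,"ay":0,"az":0,"grip":0.9},{"x":-0.05,"y":0,"z":0,"ax":0,"ay":0,"az":0,"grip":0.9}]'

```text
time_s: 27.6
eef_pos: [0.6071, -0.2376, 0.0758]
eef_rot: [-0.706, 0.708, 0.0, 0.0]
wrist_force: [-3.0, 0.5, 5.8]
opening: 0.25
```

```bash
python3 - <<'E'
from h import *
st()
E
```

```text
t 27.6 p [ 0.6071 -0.2376  0.0758] yaw 0.0 ydir [ 0.001 -0.003 -1.   ] open 0.25 F [-3.   0.5  5.8] q [-0.55  0.55  1.52 -0.    1.08 -0.55]
```

Call:
apply_moves --increments '[{"x":0,"y":-3,"z":0,"ax":0,"ay":0,"az":0,"grip":0.9},{"x":0,"y":-8,"z":0,"ax":0,"ay":0,"az":0,"grip":0.9},{"x":0,"y":-13,"z":0,"ax":0,"ay":0,"az":0,"grip":0.9},{"x":0.5,"y":-14.5,"z":5,"ax":0,"ay":0,"az":0,"grip":0.9},{"x":1,"y":-14.5,"z":10,"ax":0,"ay":0,"az":0,"grip":0.9},{"x":1.5,"y":-14.5,"z":15,"ax":0,"ay":0,"az":0,"grip":0.9},{"x":2.2,"y":-14.5,"z":20,"ax":0,"ay":0,"az":0,"grip":0.9},{"x":2.2,"y":-14.5,"z":24.9,"ax":0,"ay":0,"az":0,"grip":0.9},{"x":2.2,"y":-14.5,"z":24.9,"ax":0,"ay":0,"az":0,"grip":0.9},{"x":2.2,"y":-14.5,"z":24.9,"ax":0,"ay":0,"az":0,"grip":0.9}]'

```text
time_s: 28.85
eef_pos: [0.6287, 0.0118, 0.2198]
eef_rot: [-0.706, 0.708, 0.0, -0.0]
wrist_force: [0.9, 0.1, -2.5]
opening: 0.253
```

```bash
python3 - <<'E'
from h import *
save('wrist','w21.png');st()
for d in pinpoint('wrist','scale_pan')[:2]: print(d['p'],back('wrist',d['xy'],.05))
E
```

```text
t 28.9 p [0.6288 0.0111 0.2199] yaw -0.0 ydir [ 0.001 -0.003 -1.   ] open 0.257 F [-0.1 -0.6 -2.6] q [-0.17  0.33  1.5  -0.    1.31 -0.17]
0.91 [0.62821868 0.01125983 0.05      ]
```

View pics/w21.png

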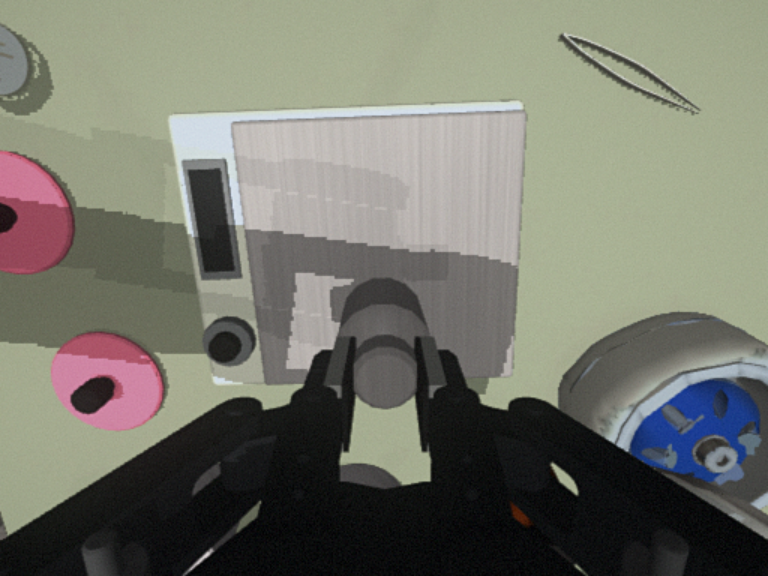

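Call:
apply_moves --increments '[{"x":0,"y":4,"z":0,"ax":0.003,"ay":0,"az":0,"grip":0.9},{"x":0,"y":7.5,"z":0,"ax":0.003,"ay":0,"az":0,"grip":0.9},{"x":0,"y":9.2,"z":0,"ax":0.003,"ay":0,"az":0,"grip":0.9},{"x":0,"y":9.6,"z":0,"ax":0.003,"ay":0,"az":0,"grip":0.9},{"x":0,"y":9.7,"z":0,"ax":0.003,"ay":0,"az":0,"grip":0.9},{"x":0,"y":9.8,"z":0,"ax":0.003,"ay":0,"az":0,"grip":0.9}]'

```text
time_s: 29.7
eef_pos: [0.6301, 0.0102, 0.1236]
eef_rot: [-0.707, 0.707, 0.001, 0.002]
wrist_force: [0.1, 0.0, -2.4]
opening: 0.253
```

```bash
python3 - <<'E'
from h import *
st()
E
```

```text
t 29.7 p [0.6301 0.0102 0.1236] yaw -0.001 ydir [ 0.004 -0.    -1.   ] open 0.253 F [ 0.1  0.  -2.4] q [-0.17  0.44  1.56  0.    1.14 -0.17]
```

Call:
apply_moves --increments '[{"x":-0.1,"y":0.15,"z":0.1,"ax":0,"ay":0,"az":0.003,"grip":0.9},{"x":-0.1,"y":0.25,"z":0.1,"ax":0,"ay":0,"az":0.003,"grip":0.9},{"x":-0.1,"y":0.3,"z":0.1,"ax":0,"ay":0,"az":0.003,"grip":0.9}]'

```text
time_s: 30.08
eef_pos: [0.6296, 0.0112, 0.1219]
eef_rot: [-0.707, 0.707, 0.0, 0.001]
wrist_force: [-3.3, 0.2, 7.6]
opening: 0.25
```

Call:
apply_moves --increments '[{"x":0,"y":0,"z":0,"ax":0,"ay":0,"az":0,"grip":0.6},{"x":0,"y":0,"z":0,"ax":0,"ay":0,"az":0,"grip":0.4},{"x":0,"y":0,"z":0,"ax":0,"ay":0,"az":0,"grip":0.4},{"x":0,"y":-4,"z":0,"ax":0,"ay":0,"az":0,"grip":0.4},{"x":0,"y":-9,"z":0,"ax":0,"ay":0,"az":0,"grip":0.4},{"x":-5,"y":-11,"z":-4,"ax":0,"ay":0,"az":0,"grip":0.7},{"x":-11.7,"y":-11,"z":-8,"ax":0,"ay":0,"az":0,"grip":1},{"x":-11.7,"y":-9,"z":-10,"ax":0,"ay":0,"az":0,"grip":1},{"x":-11.7,"y":-9,"z":-10,"ax":0,"ay":0,"az":0,"grip":1},{"x":-11.7,"y":-9,"z":-10,"ax":0,"ay":0,"az":0,"grip":1}]'

```text
time_s: 31.32
eef_pos: [0.5128, -0.0886, 0.212]
eef_rot: [-0.707, 0.707, 0.0, 0.001]
wrist_force: [0.5, 0.3, 1.0]
opening: -0.0
```

```bash
python3 - <<'E'
from h import *
save('wrist','w22.png');st();save('scene','s22.png')
for d in pinpoint('wrist','cal_button_top')[:2]: print(d['p'],d['xy'],back('wrist',d['xy'],.045))
E
```

```text
t 31.38 p [ 0.5131 -0.0883  0.2122] yaw -0.001 ydir [ 0.003 -0.001 -1.   ] open -0.001 F [0.1 0.5 1. ] q [-0.4   0.1   1.79  0.    1.25 -0.4 ]
0.9 [253.5, 142.9] [ 0.51131393 -0.05427255  0.045     ]
```

View pics/w22.png

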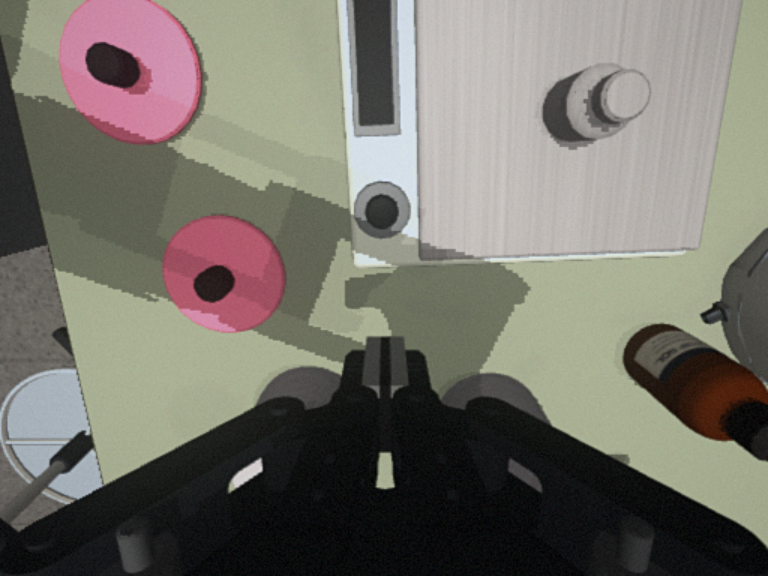

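View pics/s22.png

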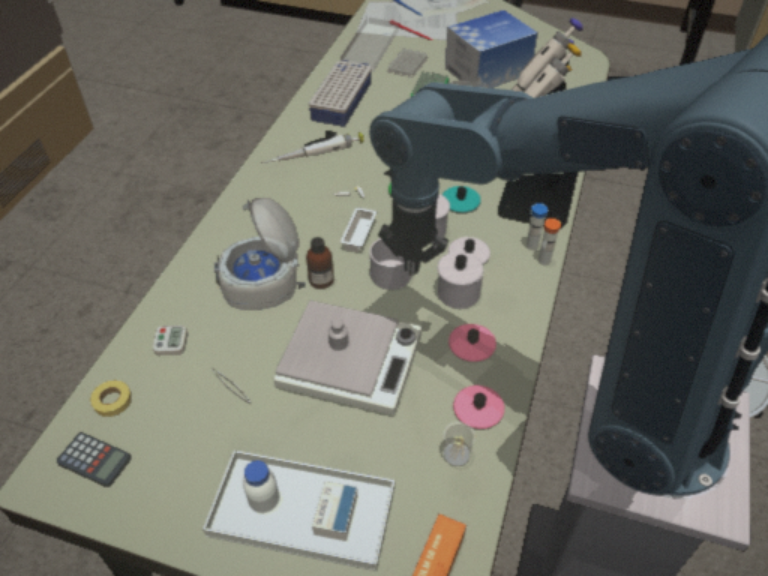

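Call:
apply_moves --increments '[{"x":-0.1,"y":4,"z":2,"ax":0,"ay":0,"az":0.003,"grip":1},{"x":-0.1,"y":8,"z":3.5,"ax":0,"ay":0,"az":0.003,"grip":1},{"x":-0.1,"y":12,"z":3.5,"ax":0,"ay":0,"az":0.003,"grip":1},{"x":-0.1,"y":12,"z":3.5,"ax":0,"ay":0,"az":0.003,"grip":1},{"x":-0.1,"y":12,"z":3.5,"ax":0,"ay":0,"az":0.003,"grip":1}]'

```text
time_s: 32.1
eef_pos: [0.5137, -0.0531, 0.0934]
eef_rot: [-0.707, 0.708, 0.001, 0.0]
wrist_force: [0.1, 0.3, 1.2]
opening: -0.001
```

```bash
python3 - <<'E'
from h import *
save('wrist','w23.png');st()
E
```

```text
t 32.15 p [ 0.5141 -0.0534  0.094 ] yaw 0.001 ydir [ 0.003 -0.002 -1.   ] open 0.001 F [-0.1 -0.6  0.6] q [-0.33  0.26  1.87 -0.    1.   -0.33]
```

View pics/w23.png

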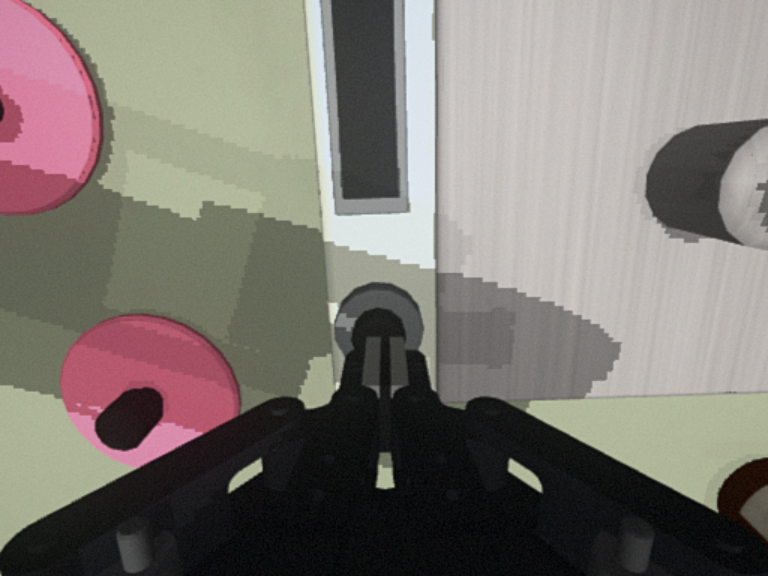

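```bash
python3 - <<'E'
from h import *
for z in(.04,.045,.05): print(back('wrist',np.array([378,330])/1.5,z),proj('wrist',[.5141,-.0534,z])*1.5)
K,R,t=par('wrist');print((-R.T@t))
E
```

```text
[ 0.51197116 -0.05468001  0.04      ] [382.89887978 327.26707791]
[ 0.51203846 -0.05253665  0.045     ] [382.88883487 331.88936078]
[ 0.51210577 -0.0503933   0.05      ] [382.87823823 336.76552436]
[0.51426759 0.0184504  0.21059791]
```

Call:
apply_moves --increments '[{"x":-0.2,"y":1,"z":0,"ax":-0.002,"ay":0,"az":0.002,"grip":1},{"x":-0.2,"y":1.6,"z":0,"ax":-0.002,"ay":0,"az":0.002,"grip":1},{"x":-0.2,"y":1.9,"z":0,"ax":-0.002,"ay":0,"az":0.002,"grip":1},{"x":-0.2,"y":2.1,"z":0,"ax":-0.002,"ay":0,"az":0.002,"grip":1},{"x":-0.2,"y":2.1,"z":0,"ax":-0.002,"ay":0,"az":0.002,"grip":1}]'

```text
time_s: 32.78
eef_pos: [0.5133, -0.0539, 0.0765]
eef_rot: [-0.705, 0.709, 0.001, 0.0]
wrist_force: [-10.3, 1.8, 31.0]
opening: 0.001
```

Call:
apply_moves --increments '[{"x":0,"y":-0.3,"z":0,"ax":0,"ay":0,"az":0,"grip":1}]'

```text
time_s: 32.9
eef_pos: [0.5133, -0.054, 0.0804]
eef_rot: [-0.705, 0.709, 0.001, 0.0]
wrist_force: [-1.0, 0.0, 2.0]
opening: 0.003
```

```bash
python3 - <<'E'
from h import *
save('wrist','w24.png');st();im=save('scene','s24.png')
cv2.imwrite('pics/s24c.png',cv2.resize(im[180:300,160:320,::-1],None,fx=5,fy=5,interpolation=cv2.INTER_CUBIC))
E
```

```text
t 32.95 p [ 0.5138 -0.0541  0.0809] yaw 0.001 ydir [ 0.003 -0.005 -1.   ] open -0.002 F [-1.5  0.1  2.1] q [-0.33  0.29  1.88 -0.    0.97 -0.33]
```

View pics/w24.png

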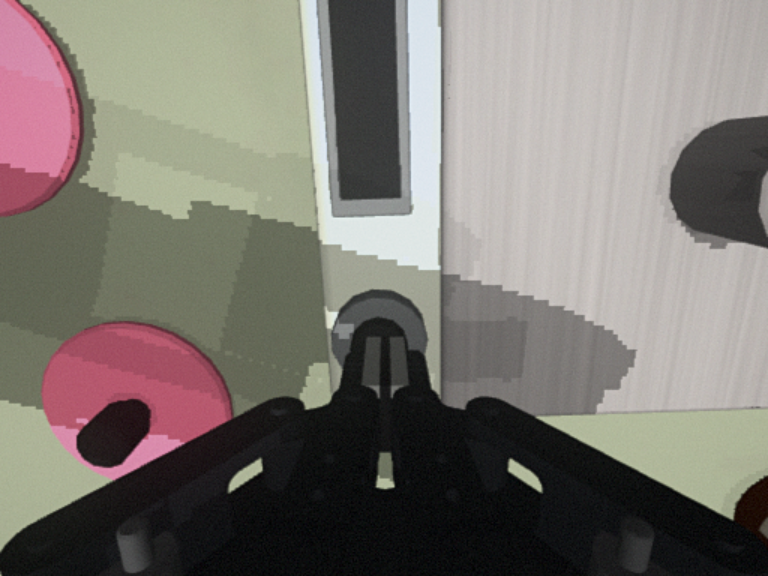

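View pics/s24c.png

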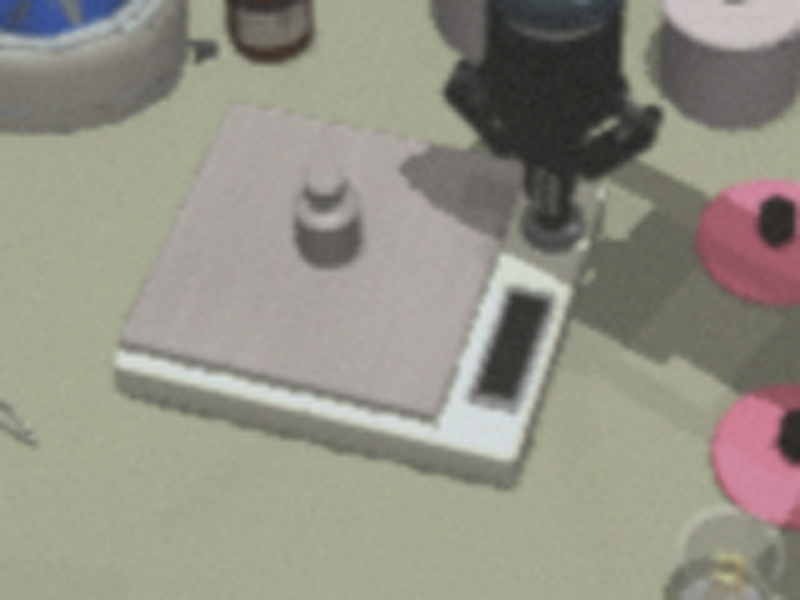

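Call:
apply_moves --increments '[{"x":-0.1,"y":-0.6,"z":0,"ax":0,"ay":0,"az":0.003,"grip":1},{"x":-0.1,"y":-0.6,"z":0,"ax":0,"ay":0,"az":0.003,"grip":1},{"x":-0.1,"y":-0.6,"z":0,"ax":0,"ay":0,"az":0.003,"grip":1}]'

```text
time_s: 33.38
eef_pos: [0.5124, -0.054, 0.0859]
eef_rot: [-0.705, 0.709, 0.0, -0.0]
wrist_force: [0.5, 0.3, -1.0]
opening: 0.001
```

```bash
python3 - <<'E'
from h import *
save('wrist','w25.png');st();im=vision.camera('scene')
cv2.imwrite('pics/s25c.png',cv2.resize(im[200:260,230:310,::-1],None,fx=10,fy=10,interpolation=cv2.INTER_CUBIC))
E
```

```text
t 33.42 p [ 0.5124 -0.054   0.0858] yaw 0.001 ydir [-0.001 -0.005 -1.   ] open 0.0 F [-0.4  0.2 -0.2] q [-0.33  0.28  1.88 -0.01  0.99 -0.33]
```

View pics/s25c.png

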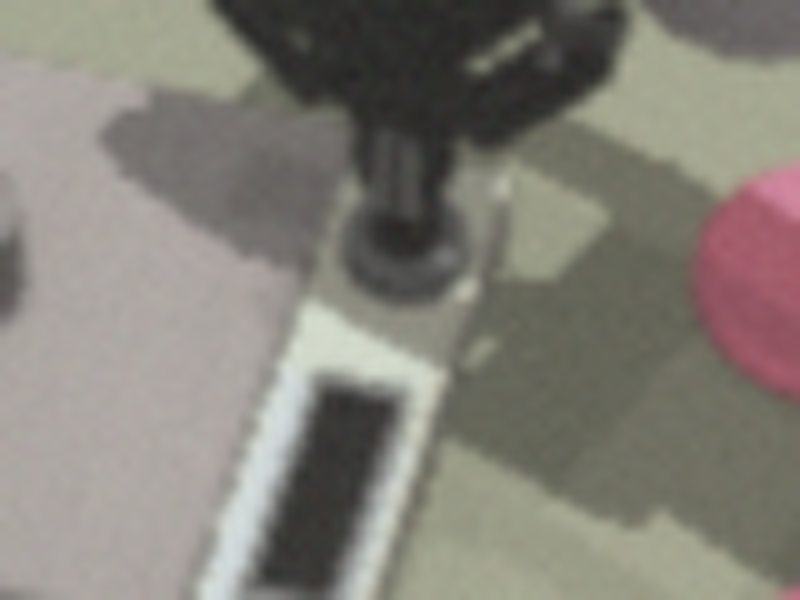

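Call:
apply_moves --increments '[{"x":0,"y":0.3,"z":0,"ax":-0.004,"ay":0,"az":0,"grip":1},{"x":0,"y":0.3,"z":0,"ax":-0.004,"ay":0,"az":0,"grip":1},{"x":0,"y":0.3,"z":0,"ax":-0.004,"ay":0,"az":0,"grip":1}]'

```text
time_s: 33.85
eef_pos: [0.5123, -0.054, 0.0828]
eef_rot: [-0.704, 0.71, 0.0, -0.001]
wrist_force: [0.5, 0.2, 1.6]
opening: 0.002
```

Call:
apply_moves --increments '[{"x":0,"y":0.2,"z":0,"ax":0,"ay":0,"az":0,"grip":1},{"x":0,"y":0.2,"z":0,"ax":0,"ay":0,"az":0,"grip":1},{"x":0,"y":0.2,"z":0,"ax":0,"ay":0,"az":0,"grip":1}]'

```text
time_s: 34.22
eef_pos: [0.5124, -0.054, 0.0809]
eef_rot: [-0.704, 0.71, 0.0, -0.001]
wrist_force: [-1.1, 0.4, 2.3]
opening: -0.001
```

Call:
apply_moves --increments '[{"x":0,"y":0.2,"z":0,"ax":0,"ay":0,"az":0,"grip":1},{"x":0,"y":0.2,"z":0,"ax":0,"ay":0,"az":0,"grip":1},{"x":0,"y":0.2,"z":0,"ax":0,"ay":0,"az":0,"grip":1}]'

```text
time_s: 34.6
eef_pos: [0.5124, -0.054, 0.0789]
eef_rot: [-0.704, 0.71, 0.0, -0.001]
wrist_force: [-0.6, 0.2, 3.3]
opening: -0.002
```

Call:
apply_moves --increments '[{"x":0,"y":0.2,"z":0,"ax":0,"ay":0,"az":0,"grip":1},{"x":0,"y":0.2,"z":0,"ax":0,"ay":0,"az":0,"grip":1},{"x":0,"y":0.2,"z":0,"ax":0,"ay":0,"az":0,"grip":1}]'

```text
time_s: 34.98
eef_pos: [0.5124, -0.054, 0.0771]
eef_rot: [-0.704, 0.71, 0.0, -0.001]
wrist_force: [-1.3, 0.3, 4.1]
opening: 0.003
```

Call:
apply_moves --increments '[{"x":0,"y":0.2,"z":0,"ax":0,"ay":0,"az":0,"grip":1},{"x":0,"y":0.2,"z":0,"ax":0,"ay":0,"az":0,"grip":1},{"x":0,"y":0.2,"z":0,"ax":0,"ay":0,"az":0,"grip":1}]'

```text
time_s: 35.35
eef_pos: [0.5126, -0.054, 0.0767]
eef_rot: [-0.704, 0.71, 0.0, -0.001]
wrist_force: [-7.6, 1.6, 20.6]
opening: -0.0
```

Call:
apply_moves --increments '[{"x":0,"y":-3,"z":0,"ax":0.009,"ay":0,"az":0,"grip":1},{"x":0,"y":-8,"z":0,"ax":0.009,"ay":0,"az":0,"grip":0.8},{"x":0,"y":-12,"z":0,"ax":0.009,"ay":0,"az":0,"grip":0.6},{"x":5,"y":-13,"z":3,"ax":0.009,"ay":0,"az":0,"grip":0.55},{"x":11.7,"y":-13,"z":6.5,"ax":0.009,"ay":0,"az":0,"grip":0.55},{"x":11.7,"y":-12,"z":6.5,"ax":0.009,"ay":0,"az":0,"grip":0.55},{"x":11.7,"y":-12,"z":6.5,"ax":0.009,"ay":0,"az":0,"grip":0.55}]'

```text
time_s: 36.22
eef_pos: [0.6286, 0.0127, 0.1936]
eef_rot: [0.707, -0.707, 0.001, 0.003]
wrist_force: [-1.0, -0.4, -0.3]
opening: 0.449
```

```bash
python3 - <<'E'
from h import *
save('wrist','w26.png');st();print(to([.6296,.0112,.1219],0)); p=pose()[0]; print(proj('wrist',[.6296,.0112,.112])*1.5)
E
```

```text
t 36.27 p [0.6282 0.0122 0.1943] yaw 0.002 ydir [-0.004  0.    -1.   ] open 0.451 F [-1.1 -0.2 -0.3] q [-0.17  0.36  1.52 -0.    1.27 -0.17]
(array([ 0.17,  7.24, -0.1 ]), array([-0.   ,  0.002, -0.004]))
[386.81066366 307.20402709]
```

View pics/w26.png

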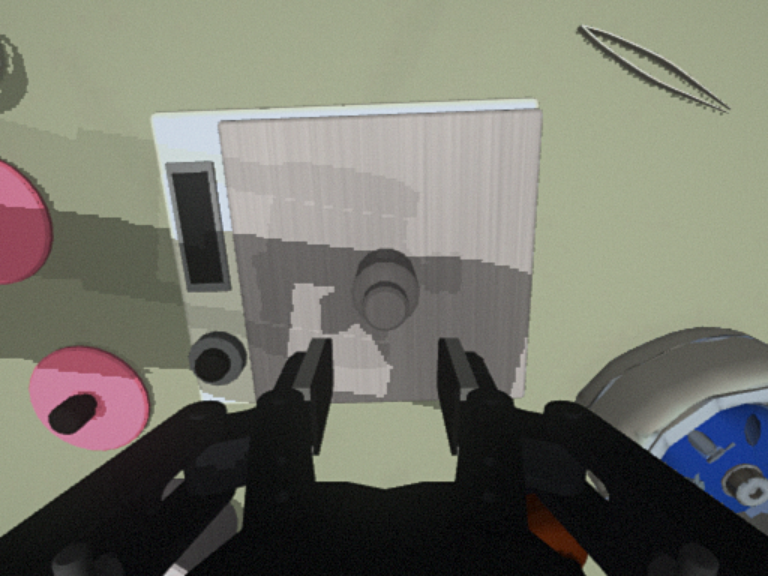

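```bash
python3 - <<'E'
from h import *
c=[back('wrist',np.array(p)/1.5,.05)[:2] for p in [(219,122),(541,110),(523,398),(256,402)]]
print(np.round(c,4),np.mean(c,0)); print(back('wrist',np.array([385,306])/1.5,.112))
E
```

```text
[[ 0.5323  0.1021]
 [ 0.7176  0.1088]
 [ 0.725  -0.0784]
 [ 0.5382 -0.0824]] [0.62825255 0.01251626]
[0.62869627 0.01183392 0.112     ]
```

Call:
apply_moves --increments '[{"x":0.15,"y":3,"z":-0.1,"ax":0,"ay":0,"az":-0.004,"grip":0.55},{"x":0.15,"y":6,"z":-0.1,"ax":0,"ay":0,"az":-0.004,"grip":0.55},{"x":0.15,"y":7.3,"z":-0.1,"ax":0,"ay":0,"az":-0.004,"grip":0.55},{"x":0.15,"y":7.3,"z":-0.1,"ax":0,"ay":0,"az":-0.004,"grip":0.55},{"x":0.15,"y":7.3,"z":-0.1,"ax":0,"ay":0,"az":-0.004,"grip":0.7},{"x":0.15,"y":7.3,"z":-0.1,"ax":0,"ay":0,"az":-0.004,"grip":0.9},{"x":0.15,"y":7.3,"z":-0.1,"ax":0,"ay":0,"az":-0.004,"grip":0.9},{"x":0.15,"y":7.3,"z":-0.1,"ax":0,"ay":0,"az":-0.004,"grip":0.9}]'

```text
time_s: 37.28
eef_pos: [0.6301, 0.011, 0.1231]
eef_rot: [-0.707, 0.707, 0.001, -0.0]
wrist_force: [-3.2, -1.4, 7.1]
opening: 0.251
```

```bash
python3 - <<'E'
from h import *
st();print(to([.605,-.238,.22],0))
E
```

```text
t 37.27 p [0.6301 0.011  0.1231] yaw 0.002 ydir [ 0.001 -0.    -1.   ] open 0.251 F [-3.2 -1.4  7.1] q [-0.17  0.44  1.56 -0.    1.14 -0.17]
(array([ -2.54,  -9.68, -24.9 ]), array([0.   , 0.002, 0.001]))
```

Call:
apply_moves --increments '[{"x":0,"y":-4,"z":0,"ax":0,"ay":0,"az":0,"grip":0.9},{"x":0,"y":-9,"z":-1,"ax":0,"ay":0,"az":0,"grip":0.9},{"x":-0.5,"y":-9.7,"z":-6,"ax":0,"ay":0,"az":0,"grip":0.9},{"x":-1,"y":-9.7,"z":-11,"ax":0,"ay":0,"az":0,"grip":0.9},{"x":-1.5,"y":-9.7,"z":-16,"ax":0,"ay":0,"az":0,"grip":0.9},{"x":-2.5,"y":-9.7,"z":-21,"ax":0,"ay":0,"az":0,"grip":0.9},{"x":-2.5,"y":-9.7,"z":-24.9,"ax":0,"ay":0,"az":0,"grip":0.9},{"x":-2.5,"y":-9.7,"z":-24.9,"ax":0,"ay":0,"az":0,"grip":0.9},{"x":-2.5,"y":-9.7,"z":-24.9,"ax":0,"ay":0,"az":0,"grip":0.9}]'

```text
time_s: 38.4
eef_pos: [0.6053, -0.2376, 0.22]
eef_rot: [0.707, -0.707, -0.001, 0.0]
wrist_force: [1.6, -0.8, -2.7]
opening: 0.251
```

```bash
python3 - <<'E'
from h import *
save('wrist','w27.png');st();print(to([.605,-.2385,.15],0))
E
```

```text
t 38.45 p [ 0.6055 -0.2371  0.22  ] yaw 0.003 ydir [ 0.001  0.    -1.   ] open 0.25 F [-1.6  0.6 -2.1] q [-0.56  0.37  1.44  0.    1.33 -0.56]
(array([-0.05,  7.  , -0.14]), array([-0.   ,  0.003,  0.001]))
```

View pics/w27.png

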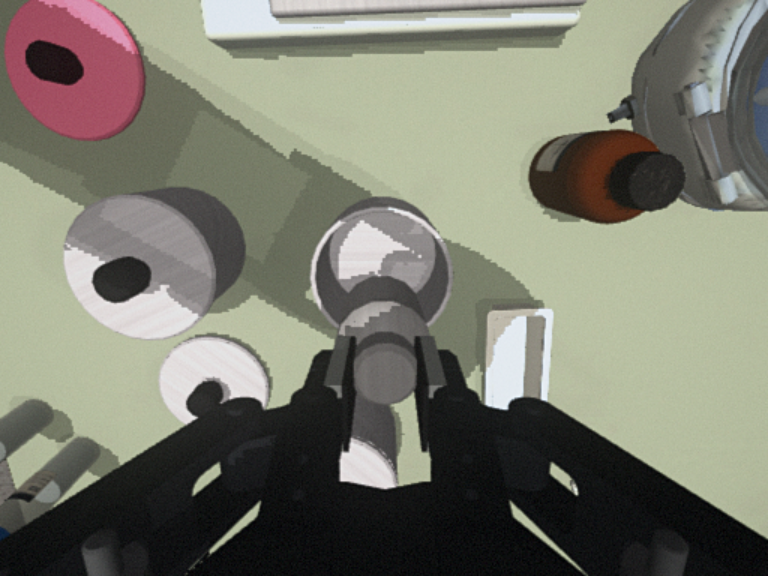

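Jar B unmoved at about (381,274); weight held upright above it. Lower it in.

Call:
apply_moves --increments '[{"x":-0.1,"y":4,"z":-0.1,"ax":0,"ay":0,"az":0,"grip":0.9},{"x":-0.1,"y":8,"z":-0.1,"ax":0,"ay":0,"az":0,"grip":0.9},{"x":-0.1,"y":12,"z":-0.1,"ax":0,"ay":0,"az":0,"grip":0.9},{"x":-0.1,"y":13.7,"z":-0.1,"ax":0,"ay":0,"az":0,"grip":0.9},{"x":-0.1,"y":14.1,"z":-0.1,"ax":0,"ay":0,"az":0,"grip":0.9},{"x":-0.1,"y":14.3,"z":-0.1,"ax":0,"ay":0,"az":0,"grip":0.9}]'

```text
time_s: 39.2
eef_pos: [0.6058, -0.2383, 0.0786]
eef_rot: [-0.707, 0.707, 0.002, 0.0]
wrist_force: [-0.5, 0.7, -2.4]
opening: 0.252
```

Call:
apply_moves --increments '[{"x":0,"y":0.15,"z":0,"ax":0,"ay":0,"az":0,"grip":0.9},{"x":0,"y":0.25,"z":0,"ax":0,"ay":0,"az":0,"grip":0.9},{"x":0,"y":0.3,"z":0,"ax":0,"ay":0,"az":0,"grip":0.9}]'

```text
time_s: 39.58
eef_pos: [0.6065, -0.2389, 0.0771]
eef_rot: [-0.706, 0.708, 0.003, 0.001]
wrist_force: [-2.9, -0.2, 5.2]
opening: 0.251
```

Call:
apply_moves --increments '[{"x":0,"y":0,"z":0,"ax":0,"ay":0,"az":0,"grip":0.65},{"x":0,"y":0,"z":0,"ax":0,"ay":0,"az":0,"grip":0.58},{"x":0,"y":0,"z":0,"ax":0,"ay":0,"az":0,"grip":0.58},{"x":0,"y":-4,"z":0,"ax":0,"ay":0,"az":0,"grip":0.58},{"x":0,"y":-9,"z":0,"ax":0,"ay":0,"az":0,"grip":0.58},{"x":0,"y":-13,"z":0,"ax":0,"ay":0,"az":0,"grip":0.4},{"x":-5,"y":-13,"z":-4,"ax":0,"ay":0,"az":0,"grip":0.4},{"x":-10,"y":-13,"z":-8,"ax":0,"ay":0,"az":0,"grip":0.4},{"x":-15.1,"y":-13,"z":-11.6,"ax":0,"ay":0,"az":0,"grip":0.4},{"x":-15.1,"y":-13,"z":-11.6,"ax":0,"ay":0,"az":0,"grip":0.4},{"x":-15.1,"y":-13,"z":-11.6,"ax":0,"ay":0,"az":0,"grip":0.4}]'

```text
time_s: 40.95
eef_pos: [0.4551, -0.3552, 0.2067]
eef_rot: [-0.706, 0.708, 0.003, 0.001]
wrist_force: [1.3, 0.4, -0.5]
opening: 0.601
```

```bash
python3 - <<'E'
from h import *
save('wrist','w28.png');st();print(to([.4555,-.3547,.0465],0))
E
```

```text
t 41.0 p [ 0.4557 -0.3547  0.2066] yaw 0.003 ydir [ 0.006 -0.002 -1.   ] open 0.6 F [ 0.1 -0.  -0.8] q [-0.87  0.23  1.65  0.    1.25 -0.87]
(array([-0.12, 16.01,  0.03]), array([0.002, 0.003, 0.006]))
```

View pics/w28.png

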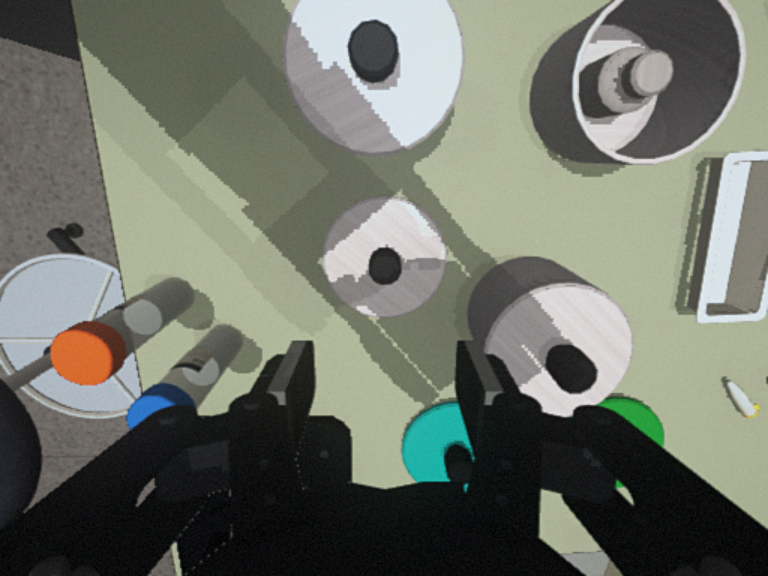

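Call:
apply_moves --increments '[{"x":-0.1,"y":5,"z":0,"ax":0,"ay":0,"az":0.006,"grip":0.4},{"x":-0.1,"y":10,"z":0,"ax":0,"ay":0,"az":0.006,"grip":0.4},{"x":-0.1,"y":14,"z":0,"ax":0,"ay":0,"az":0.006,"grip":0.4},{"x":-0.1,"y":15.8,"z":0,"ax":0,"ay":0,"az":0.006,"grip":0.4},{"x":-0.1,"y":15.9,"z":0,"ax":0,"ay":0,"az":0.006,"grip":0.4},{"x":-0.1,"y":15.9,"z":0,"ax":0,"ay":0,"az":0.006,"grip":0.6},{"x":-0.1,"y":15.9,"z":0,"ax":0,"ay":0,"az":0.006,"grip":0.9},{"x":-0.1,"y":15.9,"z":0,"ax":0,"ay":0,"az":0.006,"grip":0.9},{"x":-0.1,"y":15.9,"z":0,"ax":0,"ay":0,"az":0.006,"grip":0.9}]'

```text
time_s: 42.12
eef_pos: [0.4569, -0.3562, 0.0499]
eef_rot: [-0.705, 0.709, 0.002, -0.0]
wrist_force: [0.9, 1.4, 6.6]
opening: 0.252
```

```bash
python3 - <<'E'
from h import *
save('wrist','w29.png');st();print(to([.605,-.238,.25],0))
E
```

```text
t 42.17 p [ 0.4569 -0.3561  0.0499] yaw 0.003 ydir [ 0.003 -0.005 -1.   ] open 0.253 F [1.3 2.1 6.6] q [-0.87  0.45  1.72 -0.    0.96 -0.87]
(array([ 14.9 , -20.03,  11.67]), array([0.005, 0.003, 0.003]))
```

View pics/w29.png

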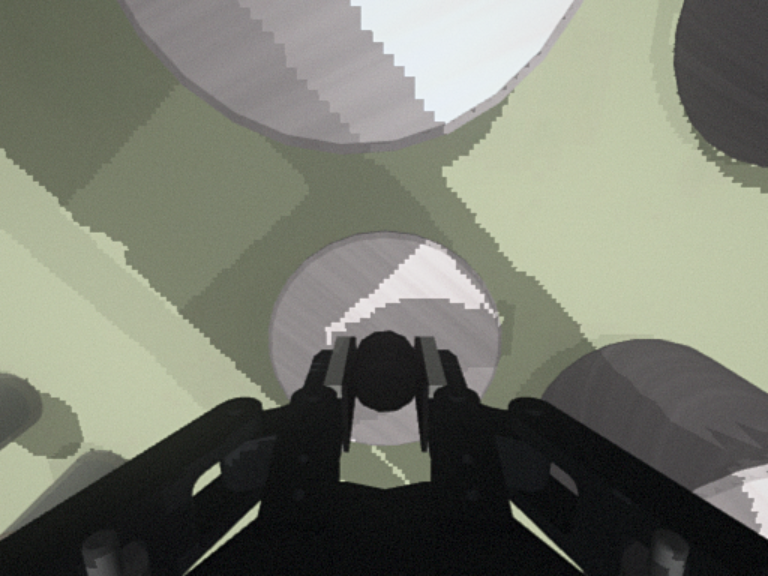

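Call:
apply_moves --increments '[{"x":0,"y":-4,"z":0,"ax":0.005,"ay":0,"az":0.003,"grip":0.9},{"x":0,"y":-9,"z":0,"ax":0.005,"ay":0,"az":0.003,"grip":0.9},{"x":0,"y":-15,"z":0,"ax":0.005,"ay":0,"az":0.003,"grip":0.9},{"x":3,"y":-19,"z":2.5,"ax":0.005,"ay":0,"az":0.003,"grip":0.9},{"x":7,"y":-19,"z":5,"ax":0.005,"ay":0,"az":0.003,"grip":0.9},{"x":11,"y":-19,"z":8.5,"ax":0.005,"ay":0,"az":0.003,"grip":0.9},{"x":14.9,"y":-19,"z":11.7,"ax":0.005,"ay":0,"az":0.003,"grip":0.9},{"x":14.9,"y":-15,"z":11.7,"ax":0.005,"ay":0,"az":0.003,"grip":0.9},{"x":14.9,"y":-11,"z":11.7,"ax":0.005,"ay":0,"az":0.003,"grip":0.9},{"x":14.9,"y":-11,"z":11.7,"ax":0.005,"ay":0,"az":0.003,"grip":0.9}]'

```text
time_s: 43.42
eef_pos: [0.603, -0.2367, 0.1563]
eef_rot: [0.708, -0.706, 0.001, 0.003]
wrist_force: [-0.7, 0.0, -1.1]
opening: 0.253
```

```bash
python3 - <<'E'
from h import *
save('wrist','w30.png');st();print(to([.605,-.238,.119],0))
E
```

```text
t 43.48 p [ 0.6045 -0.2377  0.1591] yaw 0.003 ydir [-0.003  0.001 -1.   ] open 0.245 F [-0.2 -0.7  0.3] q [-0.56  0.44  1.48 -0.    1.22 -0.56]
(array([ 0.06,  4.01, -0.03]), array([-0.001,  0.003, -0.003]))
```

View pics/w30.png

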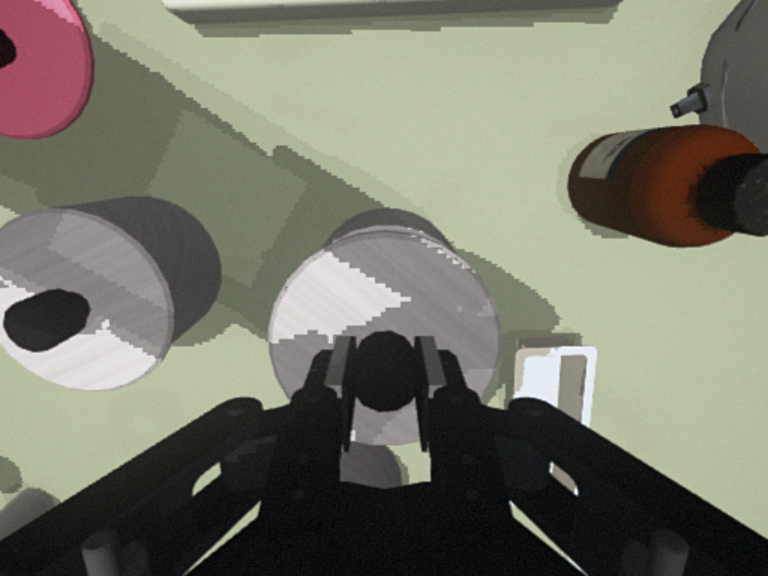

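Call:
apply_moves --increments '[{"x":0,"y":1.5,"z":-0.05,"ax":0,"ay":0,"az":-0.003,"grip":0.9},{"x":0,"y":2.8,"z":-0.05,"ax":0,"ay":0,"az":-0.003,"grip":0.9},{"x":0,"y":3.5,"z":-0.05,"ax":0,"ay":0,"az":-0.003,"grip":0.9},{"x":0,"y":3.9,"z":-0.05,"ax":0,"ay":0,"az":-0.003,"grip":0.9},{"x":0,"y":4.1,"z":-0.05,"ax":0,"ay":0,"az":-0.003,"grip":0.9},{"x":0,"y":4.15,"z":-0.05,"ax":0,"ay":0,"az":-0.003,"grip":0.9},{"x":0,"y":4.15,"z":-0.05,"ax":0,"ay":0,"az":-0.003,"grip":0.9}]'

```text
time_s: 44.35
eef_pos: [0.6044, -0.2382, 0.119]
eef_rot: [0.708, -0.707, -0.001, 0.001]
wrist_force: [-4.7, 3.2, 5.3]
opening: 0.249
```

```bash
python3 - <<'E'
from h import *
save('wrist','w31.png');st()
E
```

```text
t 44.4 p [ 0.6044 -0.2382  0.1189] yaw 0.003 ydir [ 0.     0.001 -1.   ] open 0.252 F [-3.5  2.1  6.1] q [-0.56  0.48  1.51  0.    1.15 -0.56]
```

View pics/w31.png

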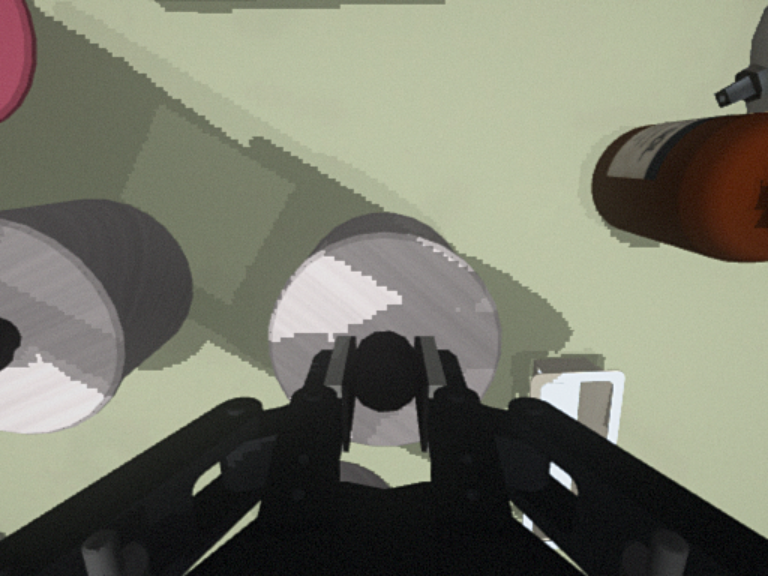

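Call:
apply_moves --increments '[{"x":0,"y":0,"z":0,"ax":0,"ay":0,"az":0,"grip":0.7},{"x":0,"y":0,"z":0,"ax":0,"ay":0,"az":0,"grip":0.4},{"x":0,"y":0,"z":0,"ax":0,"ay":0,"az":0,"grip":0.4},{"x":0,"y":-4,"z":0,"ax":0,"ay":0,"az":0,"grip":0.4},{"x":0,"y":-9,"z":0,"ax":0,"ay":0,"az":0,"grip":0.4},{"x":0,"y":-15,"z":-2,"ax":0,"ay":0,"az":0,"grip":0.3},{"x":-4,"y":-19,"z":-6,"ax":0,"ay":0,"az":0,"grip":0.3},{"x":-8,"y":-19,"z":-11,"ax":0,"ay":0,"az":0,"grip":0.3},{"x":-8,"y":-19,"z":-11,"ax":0,"ay":0,"az":0,"grip":0.3},{"x":-8,"y":-19,"z":-11,"ax":0,"ay":0,"az":0,"grip":0.3}]'

```text
time_s: 45.65
eef_pos: [0.5244, -0.3489, 0.3084]
eef_rot: [0.708, -0.706, -0.001, 0.001]
wrist_force: [-0.2, -0.3, -0.2]
opening: 0.699
```

```bash
python3 - <<'E'
from h import *
save('wrist','w32.png');st();im=save('scene','s32.png');save('top','t32.png')
cv2.imwrite('pics/s32c.png',cv2.resize(im[110:230,220:380,::-1],None,fx=5,fy=5,interpolation=cv2.INTER_CUBIC))
for n,d,k in (('A',(0,0),None),):pass
E
```

```text
t 45.7 p [ 0.5249 -0.348   0.3082] yaw 0.003 ydir [-0.     0.002 -1.   ] open 0.704 F [-0.2  0.2 -0.9] q [-0.77  0.27  1.4   0.    1.48 -0.78]
```

View pics/w32.png

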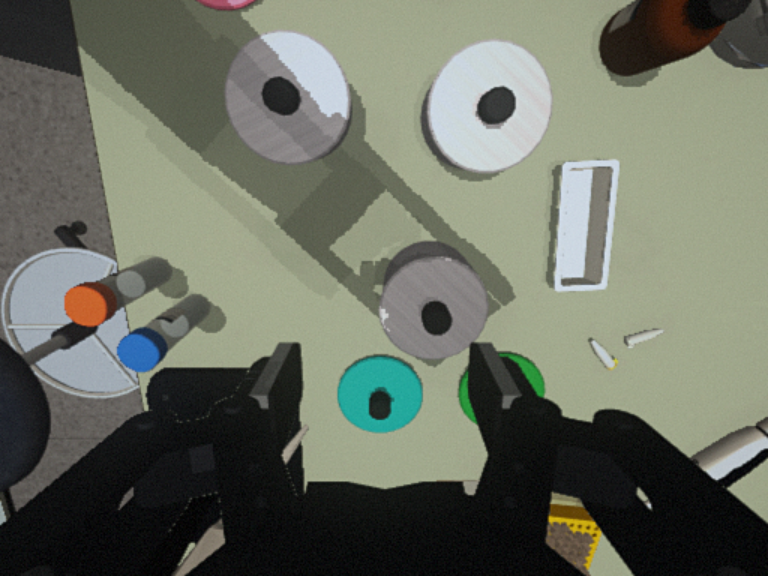

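View pics/s32.png

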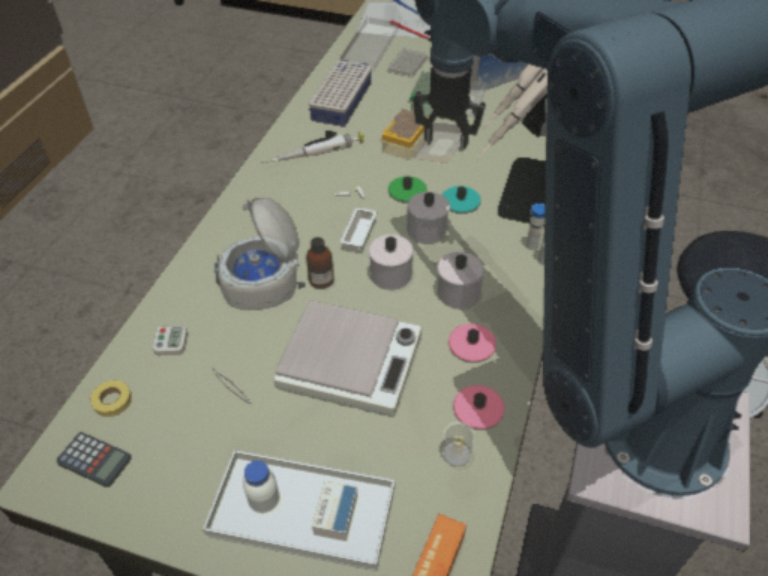

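View pics/s32c.png

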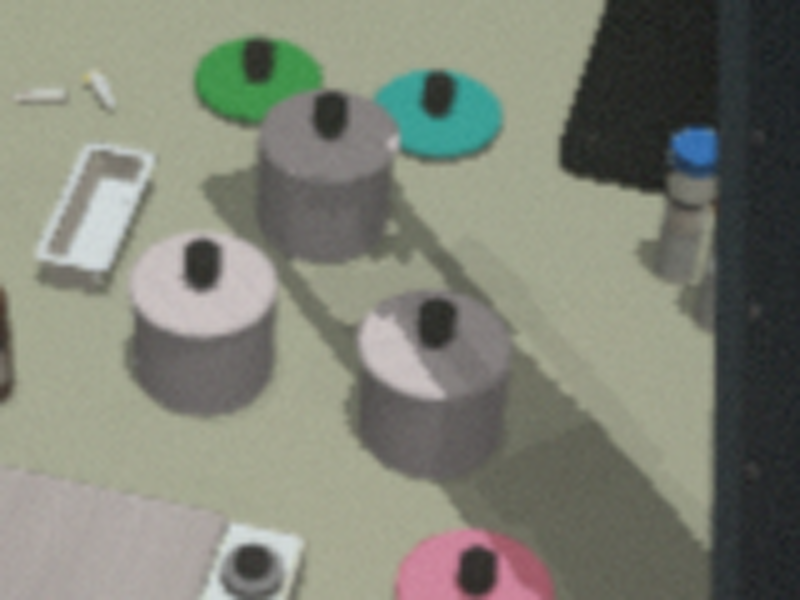

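View pics/t32.png

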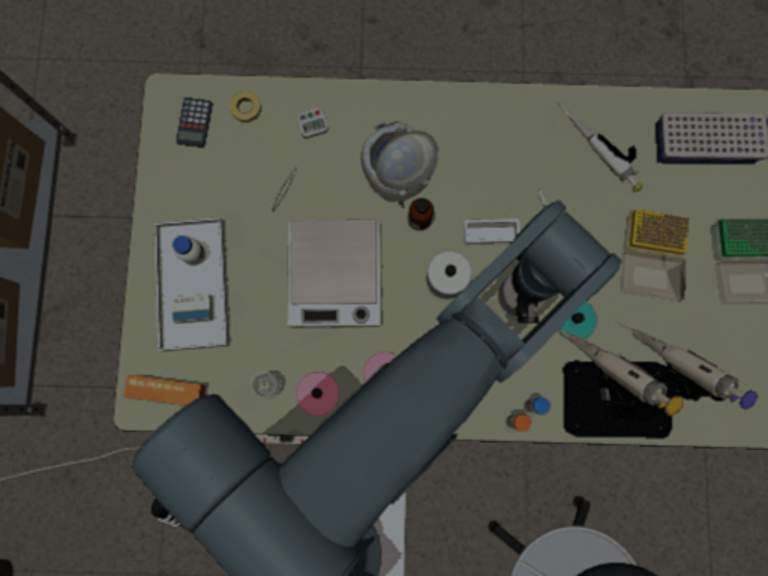

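```bash
python3 - <<'E'
from h import *
for d,k in (((288.5,97),(281,96)),((489,106),(497,105)),((434,307),(436,318))):
    print(back('wrist',np.array(d)/1.5,.079)[:2].round(4),back('wrist',np.array(k)/1.5,.107)[:2].round(4))
ticket.hand_in(); st()
E
```

```text
[ 0.453  -0.2335] [ 0.4537 -0.2364]
[ 0.6046 -0.2391] [ 0.6037 -0.2414]
[ 0.569 -0.401] [ 0.5675 -0.4002]
the job is handed in; nothing more can be done
the job is handed in; nothing more can be done
```

The scale calibration is done and handed in at about 46 s, well inside the 210 s limit.

- **Clearing the pan:** The bottle and the slide box were on the pan, and both now stand upright in the white tray. There was no timer on the pan, only the similar one at the back of the bench, which I left alone.
- **Finding the weight:** Jar A was empty, so I put its lid back. The weight was in jar B, the one at about (0.605, -0.238). I had it by then, so I did not open jar C.
- **Calibrating:** I stood the weight on the pan, about 1 mm from its centre by the wrist camera, let go of it and pressed the button.
- **Button press:** The force rose to about 4 N over the travel and then jumped to about 21 N at the stop, so it went fully down. On an earlier press the tool reached 31 N against the stop, still under the 40 N limit.
- **Putting back:** I stood the weight back in jar B and put the lid on.

**Last checks:** In the final pictures the pan is empty, and the bottle and box are upright in the tray. All three lids lie level on their jars, with knob and disc centres agreeing within about 3 mm. The beaker, amber bottle and trough look untouched. No check failed, though camera position estimates differed by up to 5 mm between views, within the lids' play.

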